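# Demagnetise the steel parts cups

## Robot

A 6-joint arm with a two-finger parallel gripper is mounted at the origin on the work surface. World frame = base frame: x ahead of the robot, y to its left, z up, the work surface at z = 0. Lengths are in mm, angles in rad, forces in N, time in s.
With the tool pointing down it reaches from about 275 to 1000 mm from the base axis. Payload 8.4 kg.
Tool frame: the origin (TCP) lies midway between the tips of the shut fingers; the grasp point (between the pads) lies 19 mm behind it; z points along the fingers, y is the line along which they close (so a half turn about z gives the same grasp; the last joint's range is limited). The gripper opens to 85 mm and grips with 20 to 120 N. Pads are 22 mm wide; open, the fingers measure 114 mm over their backs; the gripper's body (76 mm by 85 mm) begins 54 mm behind the grasp point. The pads swing forward as they close: fully open they stand 13 mm farther back than shut.
Start: joints at [1.277, 0.353, 1.633, -0, 1.155, -0.002], TCP at [179.796, 598.583, 231.281] pointing down, gripper open.
Joint ranges: [-2.63, 2.63], [-0.92, 2.1], [0.06, 2.66], [-1.3, 4.44], [0, 2.69], [-3.02, 3.02]. Speed limits (rad/s): [2.22, 2.22, 2.79, 3.14, 3.14, 3.14].

## Interface

Orientations are given as [roll, pitch, yaw] about the fixed x, y, z axes, in that order (R = Rz(yaw) Ry(pitch) Rx(roll)).
In Python, from rig import r, cams gives the robot as it stands. The module is installed in compiled form; this text tells all that it offers.
- The arm moves only by the tool send_rows, never from a script. Its argument "targets" is one flat list of numbers, 7 for each row, row after row: the shift along the tool's x, y, z in m, then the turn, a rotation vector about the tool's x, y, z in rad, then the opening, from -1 (shut) to 1 (fully open). In form: [tx, ty, tz, wx, wy, wz, fingers, tx, ty, tz, wx, wy, wz, fingers, ...]. A call has 1 to 12 rows; each row is the pose to reach, as a shift and turn from the pose commanded when the call began, along the tool's axes at that moment; what a row does not reach only later rows make up. A row lasts 1/12 s, in which the tool goes at most 41.7 mm and 7.16 degrees, less where a joint would pass 70% of its speed; a pose out of reach is approached as far as the arm can. A call with a gripper value outside its range is refused whole. The fingers move at their own pace and stop on an object; "grip_force" is the grip in N (left out, the last holds). Time passes only in rows, so rows that repeat a pose let the fingers close. It gives the time, the measured TCP pose, the force, the opening and the grip force at its end, in the units of the state.
- r.sense(): the state, without advancing time (a new reading comes with each control period).
- cams.grab_frame(name): name is "scene" or "side" or "wrist"; returns a dict with "color" (400x640x3 uint8, blue, green, red), "fx", "fy", "cx", "cy" (pixels), "xyz" and "attitude" of the camera in the world. Camera axes: x right, y down, z forward; pixel columns grow to the right and rows downward; lengths in mm; the calibration is good to about 2 mm. A picture is of the moment at which its call begins. There is no depth.
- r.sign_off(): hands the job in; it is judged then, once.
The state is a dict: "clock": time; "qpos": joint angles; "qvel": joint speeds; "joint_efforts": joint torques, N m; "eef_pos": TCP position; "tcp_rot": TCP orientation; "contact_force": force on the tool from outside, world axes, zero at the start; "wrist_torque": the same for the moment, N m; "opening": opening from 0.0 (shut) to 1.0 (fully open); "grasp_force": force on a finger pad.
Only numpy, scipy, OpenCV 4.12 (cv2) and the standard library are available. Lean on these libraries where they do the work, as an engineer would, in place of code of your own. Each camera call takes 0.05 s, during which the arm holds its last target. There are 200 camera calls.

## Task

The steel parts cups have become magnetic: first turn the demagnetiser's selector from where it was left to off (open ring), then nest all the cups into one fully seated upright stack on its round plate, let go of it, turn the selector to the two-dot mark and leave it there for at least three seconds, then turn it back to off. Only then put all the cups, again nested into one upright stack, near the middle of the shallow black tray, and lay the flat cover back centrally on the bare plate, with the selector left off. Do not push the other things on the bench aside.

Things in the scene. Friction and masses are not known exactly. Their poses are not given: they have to be found in the camera images.
- cup1: identical steel parts cup (may be absent), 66 mm high, 110 g, open top: body 46 mm across at the foot, 50 mm at the top; from a shoulder 32 mm up, a straight collar 62 mm across outside, 56 mm inside, up to the rim; floor 4 mm. A nested cup's shoulder rests on the lower cup's rim: it stands 34 mm higher. Origin: centre of the underside, z up
- cup2: identical steel parts cup (may be absent), 66 mm high, 110 g, open top: body 46 mm across at the foot, 50 mm at the top; from a shoulder 32 mm up, a straight collar 62 mm across outside, 56 mm inside, up to the rim; floor 4 mm. A nested cup's shoulder rests on the lower cup's rim: it stands 34 mm higher. Origin: centre of the underside, z up
- cup3: identical steel parts cup (may be absent), 66 mm high, 110 g, open top: body 46 mm across at the foot, 50 mm at the top; from a shoulder 32 mm up, a straight collar 62 mm across outside, 56 mm inside, up to the rim; floor 4 mm. A nested cup's shoulder rests on the lower cup's rim: it stands 34 mm higher. Origin: centre of the underside, z up
- demag: fixed bench demagnetiser: grey low case, 170 mm (its x) by 300 mm (its y), deck 45 mm above the bench; round black plate on the deck at its +y end, selector knob at its -y end. Origin: centre of the underside on the bench, front faces its -x
- plate (a point): centre of the top of the demagnetiser's round plate (96 mm across, 4 mm above the deck, 49 mm above the bench), at x 0, y +80 mm of demag; z up
- selector_grip (a point): point on the selector's upright axis, in its black bar grip (46 mm long, 15 mm wide, from 54 to 87 mm above the bench, on a disc 52 mm across), 75 mm above the bench, at x 0, y -85 mm of demag. This frame turns with the knob: the bar lies along its x, the white pointer end at -x
- selector (a joint): selector angle, rad, grows clockwise seen from above; clicks into four positions: 0 = off (open ring mark), 0.5 = one dot, 1.0 = two dots, 1.5 = three dots (stops just beyond 0 and 1.5); released between marks it springs to one of them. Takes up to 0.15 N m. At angle q the frame of selector_grip is yawed 0.75 - q from demag
- cover: loose flat grey round cover for the plate: disc 104 mm across, 6 mm thick, with an upright round grip 22 mm across on its middle up to 42 mm above the underside; 150 g. Origin: centre of the underside, z up
- tray: loose shallow black square tray, 140 x 140 mm, 16 mm high, walls and floor 4 mm; 0.4 kg. Origin: centre of the underside
- tray_in (a point): centre of the tray's inner floor, 4 mm above its underside; z up
- tin: bystander: a closed aluminium tin, 60 mm across, 45 mm high; origin: centre of the underside
- tape: bystander: a yellow tape measure, 70 x 40 x 62 mm high; origin: centre of the underside
- driver: bystander: a lying screwdriver, 190 mm long along its x, about 26 mm high; origin: below its middle
- meter: bystander: a red multimeter lying on its back, 170 x 85 x 35 mm high; origin: centre of the underside
There are look-alikes about, which are no part of the job. Several things look just like the cover: the one meant starts farthest to the robot's left.

How it is judged (in metres and radians):
On the way, in this order (a step that is already met when the one before it is completed fails the run):
1. the selector is turned to off (value of joint selector between -0.15 and 0.15 rad), for 0.3 s.
2. with the selector off, all cups stand nested in one upright stack on the round plate, let go (all of step 1 and horizontal distance between each of cup1, cup2, cup3 and plate below 0.03 m and angle between each of cup1, cup2, cup3's own z axis and vertical below 0.1 rad and linear speed of each of cup1, cup2, cup3 below 0.03 m/s and contact force between the fingers and cup1 below 0.3 N and (z of cup1 in the frame of plate between -0.005 and 0.005 m or z of cup1 in the frame of plate between 0.029 and 0.039 m or z of cup1 in the frame of plate between 0.063 and 0.073 m) and horizontal distance between cup1 and cup2 below 0.014 m and horizontal distance between each of cup1, cup2 and cup3 below 0.014 m and contact force between the fingers and cup2 below 0.3 N and (z of cup2 in the frame of plate between -0.005 and 0.005 m or z of cup2 in the frame of plate between 0.029 and 0.039 m or z of cup2 in the frame of plate between 0.063 and 0.073 m) and contact force between the fingers and cup3 below 0.3 N and (z of cup3 in the frame of plate between -0.005 and 0.005 m or z of cup3 in the frame of plate between 0.029 and 0.039 m or z of cup3 in the frame of plate between 0.063 and 0.073 m)), for 0.3 s.
3. the selector stays at two dots for 2.8 s with the whole stack on the plate (value of joint selector between 0.85 and 1.15 rad and horizontal distance between each of cup1, cup2, cup3 and plate below 0.035 m and angle between each of cup1, cup2, cup3's own z axis and vertical below 0.1 rad and linear speed of each of cup1, cup2, cup3 below 0.03 m/s and contact force between the fingers and cup1 below 0.3 N and (z of cup1 in the frame of plate between -0.005 and 0.005 m or z of cup1 in the frame of plate between 0.029 and 0.039 m or z of cup1 in the frame of plate between 0.063 and 0.073 m) and horizontal distance between cup1 and cup2 below 0.014 m and horizontal distance between each of cup1, cup2 and cup3 below 0.014 m and contact force between the fingers and cup2 below 0.3 N and (z of cup2 in the frame of plate between -0.005 and 0.005 m or z of cup2 in the frame of plate between 0.029 and 0.039 m or z of cup2 in the frame of plate between 0.063 and 0.073 m) and contact force between the fingers and cup3 below 0.3 N and (z of cup3 in the frame of plate between -0.005 and 0.005 m or z of cup3 in the frame of plate between 0.029 and 0.039 m or z of cup3 in the frame of plate between 0.063 and 0.073 m)), for 2.8 s.
4. the selector is back at off with the whole stack still on the plate (all of step 1 and horizontal distance between each of cup1, cup2, cup3 and plate below 0.035 m and angle between each of cup1, cup2, cup3's own z axis and vertical below 0.1 rad and linear speed of each of cup1, cup2, cup3 below 0.03 m/s and contact force between the fingers and cup1 below 0.3 N and (z of cup1 in the frame of plate between -0.005 and 0.005 m or z of cup1 in the frame of plate between 0.029 and 0.039 m or z of cup1 in the frame of plate between 0.063 and 0.073 m) and horizontal distance between cup1 and cup2 below 0.014 m and horizontal distance between each of cup1, cup2 and cup3 below 0.014 m and contact force between the fingers and cup2 below 0.3 N and (z of cup2 in the frame of plate between -0.005 and 0.005 m or z of cup2 in the frame of plate between 0.029 and 0.039 m or z of cup2 in the frame of plate between 0.063 and 0.073 m) and contact force between the fingers and cup3 below 0.3 N and (z of cup3 in the frame of plate between -0.005 and 0.005 m or z of cup3 in the frame of plate between 0.029 and 0.039 m or z of cup3 in the frame of plate between 0.063 and 0.073 m)), for 0.2 s.
At the end, for the whole second after the job is handed in: all present cups stand upright (0.1 rad), released, at rest, nested in one stack (seated within 5 mm, axes within 14 mm) on the tray floor within 35 mm of its centre; the cover lies flat on the plate, centred within 15 mm; the selector is at off (0.15 rad) (all of step 1 and horizontal distance between each of cup1, cup2, cup3 and tray_in below 0.035 m and angle between each of cup1, cup2, cup3's own z axis and vertical below 0.1 rad and linear speed of each of cup1, cup2, cup3, cover below 0.03 m/s and contact force between the fingers and cup1 below 0.3 N and (z of cup1 in the frame of tray_in between -0.005 and 0.005 m or z of cup1 in the frame of tray_in between 0.029 and 0.039 m or z of cup1 in the frame of tray_in between 0.063 and 0.073 m) and horizontal distance between cup1 and cup2 below 0.014 m and horizontal distance between each of cup1, cup2 and cup3 below 0.014 m and contact force between the fingers and cup2 below 0.3 N and (z of cup2 in the frame of tray_in between -0.005 and 0.005 m or z of cup2 in the frame of tray_in between 0.029 and 0.039 m or z of cup2 in the frame of tray_in between 0.063 and 0.073 m) and contact force between the fingers and cup3 below 0.3 N and (z of cup3 in the frame of tray_in between -0.005 and 0.005 m or z of cup3 in the frame of tray_in between 0.029 and 0.039 m or z of cup3 in the frame of tray_in between 0.063 and 0.073 m) and horizontal distance between cover and plate below 0.015 m and angle between cover's own z axis and vertical below 0.06 rad and z of cover in the frame of plate between -0.004 and 0.004 m); the robot touches nothing.
It fails at once if the tin is pushed aside (more than 30 mm) (distance of tin from where it was at the start of the episode above 0.03 m).
It fails at once if the tape measure is pushed aside (more than 30 mm) (distance of tape from where it was at the start of the episode above 0.03 m).
It fails at once if the screwdriver is pushed aside (more than 30 mm) (distance of driver from where it was at the start of the episode above 0.03 m).
It fails at once if the multimeter is pushed aside (more than 30 mm) (distance of meter from where it was at the start of the episode above 0.03 m).
Of cup1, cup2, cup3 only 2 to 3 are there at a start; the rules pass over those that are not, and their reading is None.
At some moment in a run one of cover may be knocked a few centimetres aside while the robot is not near it.
It also fails if it takes over 208 s, if anything falls off the work surface, if the arm or the gripper's body presses on something with over 40 N, if the wrist force passes 120 N, or if a joint passes its speed limit or range.

## Working session

There is one attempt and no reset: what is moved stays moved. The work goes in short steps, Python scripts to look and compute and a tool call to move; the robot and the scene stay as the last step left them, time stands still between calls to the robot, and variables do not carry over. Pictures are saved under pics/ and viewed, at most 14 in all, crops included, and the job is handed in when it is done.

Besides the shell and the picture viewer there is one more tool, called after ">>>" as name(argument=value, ...), one argument or row to a line, values as JSON. send_rows: Moves the arm, as the interface text tells. Its arguments: {"type":"object","properties":{"targets":{"type":"array"},"grip_force":{"type":"number"}},"required":["targets"]}

```bash
mkdir -p pics; ls
cat > h.py <<'E'
import numpy as np, cv2
from scipy.spatial.transform import Rotation as R
from rig import r, cams
E
python3 - <<'E'
from h import *
s=r.sense(); print(s)
for n in ["scene","side","wrist"]:
    f=cams.grab_frame(n); cv2.imwrite(f"pics/{n}0.png",f["color"]); np.save(f"pics/{n}0.npy",{k:v for k,v in f.items()},allow_pickle=True)
    print(n,{k:v for k,v in f.items() if k!="color"})
E
```

```text
pics
{'clock': 0.0, 'qpos': array([ 1.27660203e+00,  3.53671119e-01,  1.63414117e+00, -9.72366414e-06,
        1.15519823e+00, -2.38199593e-03]), 'qvel': array([ 0.00149561, -0.00071118,  0.00074457, -0.00168908,  0.0011529 ,
       -0.00130453]), 'joint_efforts': array([ 2.56512703e-04, -6.05258346e+01, -3.42071843e+01, -7.24506526e-05,
        9.56252916e-03,  8.64512685e-06]), 'eef_pos': array([179.65783462, 598.11933449, 230.54432418]), 'tcp_rot': array([-3.14017477e+00,  5.51298607e-06,  2.84978429e+00]), 'contact_force': array([ 0.77323402, -1.2733132 , -0.36956403]), 'wrist_torque': array([ 0.00381296, -0.00682852,  0.0024091 ]), 'grasp_force': 0.0, 'opening': 0.9988583140060021}
scene {'fx': 441.4668344951817, 'fy': 441.4668344951817, 'cx': 320.7213804685062, 'cy': 198.41083061914594, 'xyz': array([1127.86354564,  459.04017912, 1282.60770042]), 'attitude': array([-2.58253628, -0.01114487,  2.2632954 ])}
side {'fx': 501.3006624945922, 'fy': 501.3006624945922, 'cx': 325.4357889890313, 'cy': 200.39738689108484, 'xyz': array([-221.3572387 , -848.94533324, 1380.831012  ]), 'attitude': array([-2.43454035, -0.01230752, -0.76326564])}
wrist {'fx': 301.0765731877561, 'fy': 301.0765731877561, 'cx': 315.7594638202054, 'cy': 194.65333330532093, 'xyz': array([111.43420407, 617.51268943, 373.22018495]), 'attitude': array([2.85914022e+00, 1.88863458e-03, 1.27957398e+00])}
```

View pics/scene0.png

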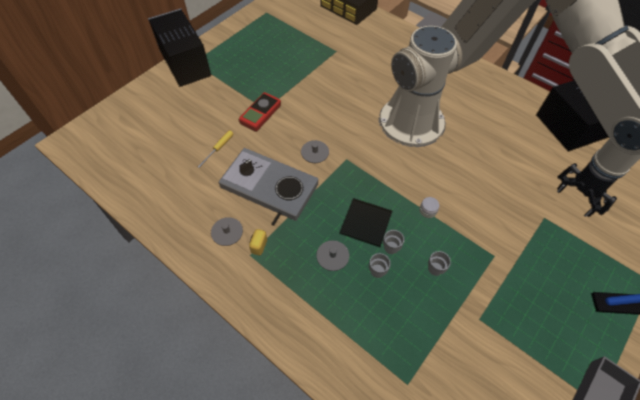

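View pics/side0.png

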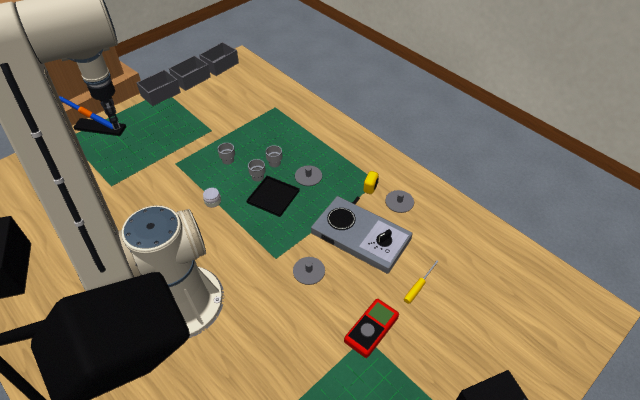

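Scene view: cups at (394,240), (379,265), (439,263). Tray is at (366,222), tin (430,206), tape (259,240), plate (290,188) and knob (246,170). Cover candidates are (315,151), (227,231) and (333,255). In the side view the same covers are at (309,270), (400,201) and (308,175). Next I triangulate and crop.

```bash
cat >> h.py <<'E'
def load(n): return np.load(f"pics/{n}.npy",allow_pickle=True).item()
def rot(a): return R.from_euler("xyz",a).as_matrix()
def ray(f,p):
    d=rot(f["attitude"])@np.array([(p[0]-f["cx"])/f["fx"],(p[1]-f["cy"])/f["fy"],1.0]); return np.array(f["xyz"]),d/np.linalg.norm(d)
def onz(f,p,z):
    o,d=ray(f,p); return o+d*(z-o[2])/d[2]
def tri(f,p,g,q):
    A=np.zeros((3,3));b=np.zeros(3)
    rs=[ray(f,p),ray(g,q)]
    for o,d in rs:
        M=np.eye(3)-np.outer(d,d);A+=M;b+=M@o
    x=np.linalg.solve(A,b); return x,max(np.linalg.norm((np.eye(3)-np.outer(d,d))@(x-o)) for o,d in rs)
def proj(f,X):
    c=rot(f["attitude"]).T@(np.asarray(X,float)-f["xyz"]); return np.array([f["fx"]*c[0]/c[2]+f["cx"],f["fy"]*c[1]/c[2]+f["cy"]])
def grab(n,name):
    f=cams.grab_frame(n); np.save(f"pics/{name}.npy",f,allow_pickle=True); cv2.imwrite(f"pics/{name}.png",f["color"]); return f
E
python3 - <<'E'
from h import *
a=load("scene0");b=load("side0")
P=dict(covA=((315,151),(309,270)),covB=((227,231),(400,201)),covC=((333,255),(308,175)),tray=((366,222),(273,196)),plate=((290,188),(341,218)),knob=((246,168),(385,238)),cup_a=((394,236),(256,164)),cup_b=((379,261),(273,150)),cup_c=((439,258),(226,148)),tin=((430,202),(211,192)),tape=((259,238),(371,180)),meter=((261,110),(371,327)))
for k,(p,q) in P.items():
    x,e=tri(a,p,b,q); print(k,x.round(),round(e,1))
c1=cv2.resize(a["color"][130:290,200:460],None,fx=3,fy=3,interpolation=cv2.INTER_CUBIC)
cv2.imwrite("pics/c1.png",c1)
c2=cv2.resize(b["color"][190:280,290:420],None,fx=6,fy=6,interpolation=cv2.INTER_CUBIC)
cv2.imwrite("pics/c2.png",c2)
E
```

```text
covA [ 360. -188.    5.] 0.9
covB [ 797. -196.    4.] 2.0
covC [642. 124.   6.] 0.3
tray [479. 133.   6.] 0.0
plate [ 561. -129.   49.] 1.7
knob [ 601. -293.   59.] 1.1
cup_a [498. 246.  75.] 0.2
cup_b [592. 260.  72.] 1.8
cup_c [470. 391.  72.] 0.1
tin [307. 262.  54.] 0.4
tape [763. -79.  49.] 2.6
meter [ 352. -466.   22.] 1.0
```

View pics/c1.png

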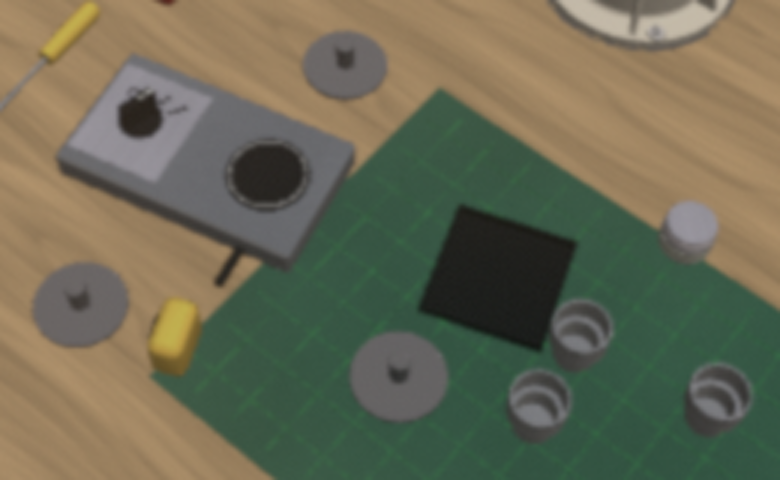

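View pics/c2.png

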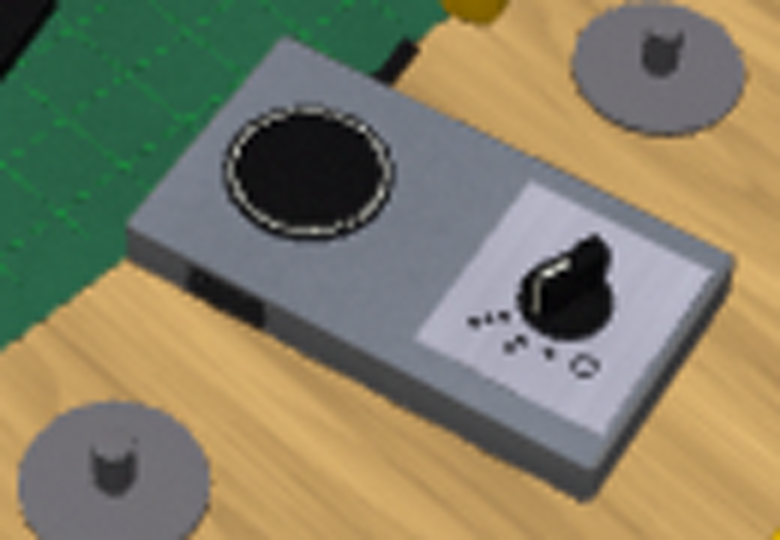

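Side crop: black bar knob with its white pointer end at about (540,300), pointing at the dots. Ring at (585,365), one dot (548,352), two (515,343), three (487,320). Plate centre is (310,172) and it is bare. The c1 crop shows three covers. The cover farthest to the robot's left is C, at (642,124), scene pixel (333,255); A (y=-188) and B (y=-196) are look-alikes. The three cups stand alone. I now move above the cups with yaw π for a closer wrist view.

>>> send_rows(
  targets=[-0.432,-0.256,-0.07,0,0,-0.292,1,-0.432,-0.256,-0.07,0,0,-0.292,1,-0.432,-0.256,-0.07,0,0,-0.292,1,-0.432,-0.256,-0.07,0,0,-0.292,1,-0.432,-0.256,-0.07,0,0,-0.292,1,-0.432,-0.256,-0.07,0,0,-0.292,1,-0.432,-0.256,-0.07,0,0,-0.292,1,-0.432,-0.256,-0.07,0,0,-0.292,1,-0.432,-0.256,-0.07,0,0,-0.292,1,-0.432,-0.256,-0.07,0,0,-0.292,1,-0.432,-0.256,-0.07,0,0,-0.292,1,-0.432,-0.256,-0.07,0,0,-0.292,1],
)

```text
clock: 1.15
eef_pos: [515.4, 233.2, 300.4]
tcp_rot: [3.142, -0.0, -3.141]
contact_force: [1.4, 0.9, -0.1]
opening: 0.999
grasp_force: 0.0
```

Run:
```python
from h import *
f=grab("wrist","w1"); s=r.sense(); print(s["clock"],s["eef_pos"],s["tcp_rot"],f["xyz"],f["attitude"])
b=load("side0")
A=onz(b,(290+540/6,190+300/6),80);B=onz(b,(290+600/6,190+243/6),87);K=onz(b,(290+570/6,190+272/6),87)
print("bar",A,B,np.degrees(np.arctan2(*(A-B)[[1,0]])),"len",np.linalg.norm((A-B)[:2]))
for n,p in dict(ring=(585,365),d1=(548,352),d2=(515,343),d3=(487,320),plate=(310,172),corner1=(285,38),c2=(735,265),c3=(597,470),c4=(128,225)).items(): print(n,onz(b,(290+p[0]/6,190+p[1]/6),45).round(1))
```

```text
1.2 [520.38895191 228.49392543 301.61915698] [-3.13912289  0.00450828  3.13963232] [444.1342339  231.91305111 443.01634102] [2.85937959e+00 4.66811749e-04 1.57150780e+00]
bar [ 570.8280207  -296.87780565   80.        ] [ 618.32411629 -296.51515991   87.        ] -179.562539480779 len 47.497480018309915
ring [ 577.8 -327.8   45. ]
d1 [ 569.6 -308.3   45. ]
d2 [ 560.9 -292.1   45. ]
d3 [ 561.1 -271.3   45. ]
plate [ 563.4 -132.3   45. ]
corner1 [623.7 -51.   45. ]
c2 [ 688.7 -340.    45. ]
c3 [ 532.3 -376.6   45. ]
c4 [462.6 -89.5  45. ]
```

View pics/w1.png

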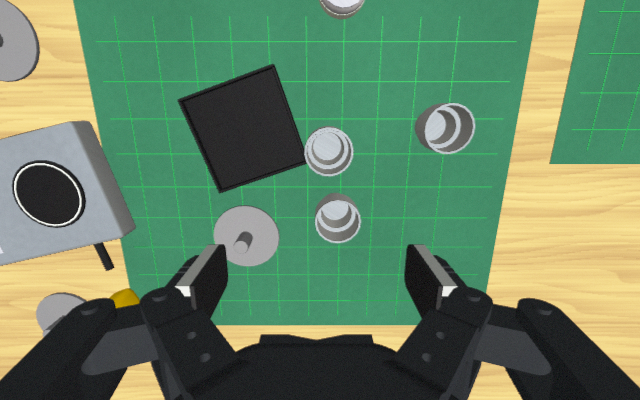

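Wrist view: cup a (329,151), cup b (338,215), cup c (445,128). Tray is (243,128), cover C (245,236) and plate (48,193). The side marks put the selector at two dots (q≈1.0), with demag yaw about 0.23. I go above the knob.

>>> send_rows(
  targets=[-0.08,-0.52,0.1,0,0,0,1,-0.08,-0.52,0.1,0,0,0,1,-0.08,-0.52,0.1,0,0,0,1,-0.08,-0.52,0.1,0,0,0,1,-0.08,-0.52,0.1,0,0,0,1,-0.08,-0.52,0.1,0,0,0,1,-0.08,-0.52,0.1,0,0,0,1,-0.08,-0.52,0.1,0,0,0,1,-0.08,-0.52,0.1,0,0,0,1,-0.08,-0.52,0.1,0,0,0,1,-0.08,-0.52,0.1,0,0,0,1,-0.08,-0.52,0.1,0,0,0,1],
)

```text
clock: 2.2
eef_pos: [589.1, -252.5, 206.2]
tcp_rot: [3.141, -0.0, -3.142]
contact_force: [0.5, 0.8, -0.3]
opening: 1.003
grasp_force: 0.0
```

>>> send_rows(
  targets=[0,0,0,0,0,0,1,0,0,0,0,0,0,1,0,0,0,0,0,0,1],
)

```text
clock: 2.45
eef_pos: [588.8, -250.3, 206.3]
tcp_rot: [3.141, -0.001, 3.141]
contact_force: [-0.2, 0.2, 0.3]
opening: 1.0
grasp_force: 0.0
```

Run:
```python
from h import *
s=r.sense();f=grab("wrist","w2"); print(s["clock"],s["eef_pos"],s["tcp_rot"],f["xyz"],f["attitude"])
print(proj(f,[600.6,-291,87]),proj(f,[563,-130,49]))
```

```text
2.45 [ 588.84863525 -250.29328754  206.28501931] [ 3.14080306e+00 -9.91618723e-04  3.14085694e+00] [ 517.70644241 -251.57565885  348.95931901] [ 2.86029835e+00 -3.08390987e-04  1.57065015e+00]
[272.46877953 202.24399807] [437.37123126 154.83078749]
```

View pics/w2.png

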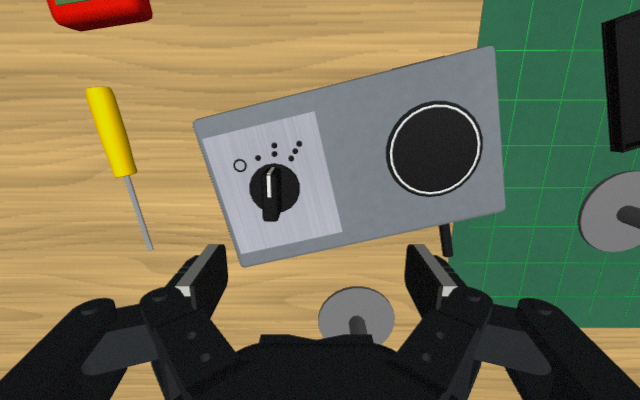

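Wrist view: knob disc (274,188) with pointer up at (269,178) at the two-dot mark, ring mark (240,165) and plate (434,148).

```bash
cat >> h.py <<'E'
def blobs(m,amin,box=None):
    out=[]
    for c in cv2.findContours(m,cv2.RETR_EXTERNAL,cv2.CHAIN_APPROX_NONE)[0]:
        if cv2.contourArea(c)>amin: out.append((cv2.contourArea(c),cv2.fitEllipse(c),cv2.minAreaRect(c),c))
    return out
E
python3 - <<'E'
from h import *
f=load("w2");g=cv2.cvtColor(f["color"],cv2.COLOR_BGR2GRAY)
m=((g<70)*255).astype(np.uint8); m[240:]=0
for a,e,rc,c in blobs(m,300): print("dark",a,np.round(e[0],1),np.round(e[1],1),onz(f,e[0],49).round(1),onz(f,e[0],54).round(1))
d2=(274,149.5)
for n,p,z in [("ring",(240,165.5),45),("d1",(258,157.5),45),("ptr_in",(268,197),87),("ptr_tip",(268.7,168),87),("barback",(271,220),87)]: print(n,onz(f,p,z).round(1))
# deck corners
C=[onz(f,p,45)[:2] for p in [(195,122),(493,47),(505,209),(241,266)]]
print(np.round(C,1),np.mean(C,0).round(1),[np.arctan2(*(C[i]-C[j])[::-1]) for i,j in [(1,0),(2,3)]])
s=load("side0")
# plate height check by two views
print(tri(f,(434.5,148.5),s,(290+310/6,190+172/6)), tri(f,(274,188),s,(290+565/6,190+303/6)))
E
```

```text
dark 349.5 [629.6 215.9] [19.1 25.8] [627.8  80.9  49. ] [626.   75.3  54. ]
dark 1961.0 [273.8 190.1] [47.3 54.8] [ 599.5 -294.8   49. ] [ 598.1 -294.1   54. ]
dark 7091.5 [433.8 148.3] [90.4 99.9] [ 556.5 -134.3   49. ] [ 555.9 -136.2   54. ]
dark 4557.5 [622.   73.5] [ 38.1 180.8] [487.3  33.1  49. ] [487.8  28.4  54. ]
dark 1483.0 [107.6  16.1] [ 20.9 119.5] [ 439.8 -435.7   49. ] [ 441.1 -432.6   54. ]
ring [ 574.5 -328.9   45. ]
d1 [ 566.3 -310.1   45. ]
ptr_in [ 595.6 -294.9   87. ]
ptr_tip [ 568.9 -293.1   87. ]
barback [ 617.9 -293.1   87. ]
[[ 531.2 -370.1]
 [ 464.1  -88.3]
 [ 621.5  -49.8]
 [ 689.3 -335.8]] [ 576.5 -211. ] [np.float64(1.8046933491460555), np.float64(1.8035100112311457)]
(array([ 555.80893405, -138.04622487,   57.72320839]), np.float64(1.0252332264342285)) (array([ 597.36005294, -294.61733193,   49.74164208]), np.float64(0.3619825445825923))
```

>>> send_rows(
  targets=[-0.007,-0.0435,0.03,0,0,0.017,1,-0.007,-0.0435,0.06,0,0,0.017,1,-0.007,-0.0435,0.144,0,0,0.017,1,-0.007,-0.0435,0.144,0,0,0.017,1,-0.007,-0.0435,0.144,0,0,0.017,1,-0.007,-0.0435,0.144,0,0,0.017,-1,-0.007,-0.0435,0.144,0,0,0.017,-1,-0.007,-0.0435,0.144,0,0,0.017,-1,-0.007,-0.0435,0.144,0,0,0.017,-1,-0.007,-0.0435,0.144,0,0,0.017,-1,-0.007,-0.0435,0.144,0,0,0.017,-1,-0.007,-0.0435,0.144,0,0,0.017,-1],
  grip_force=40,
)

```text
clock: 3.5
eef_pos: [597.3, -293.1, 64.9]
tcp_rot: [3.141, 0.002, 3.124]
contact_force: [-0.8, 8.0, 11.4]
opening: 0.164
grasp_force: 40.8
```

>>> send_rows(
  targets=[0,0,0,0,0,-0.12,-1,0,0,0,0,0,-0.24,-1,0,0,0,0,0,-0.36,-1,0,0,0,0,0,-0.48,-1,0,0,0,0,0,-0.6,-1,0,0,0,0,0,-0.72,-1,0,0,0,0,0,-0.84,-1,0,0,0,0,0,-0.96,-1,0,0,0,0,0,-1.03,-1,0,0,0,0,0,-1.03,-1,0,0,0,0,0,-1.0,-1,0,0,0,0,0,-1.0,-1],
)

```text
clock: 4.5
eef_pos: [597.5, -293.4, 64.9]
tcp_rot: [-3.14, 0.003, -2.161]
contact_force: [0.8, 7.7, 9.6]
opening: 0.167
grasp_force: 40.6
```

>>> send_rows(
  targets=[0,0,0,0,0,0,0.2,0,0,0,0,0,0,0.5,0,0,0,0,0,0,0.5,0,0,-0.06,0,0,0,0.5,0,0,-0.09,0,0,0,0.5,0,0,-0.14,0,0,0,1,0,0,-0.18,0,0,0.5,1,0,0,-0.18,0,0,0.8,1,0,0,-0.18,0,0,0.983,1,0,0,-0.18,0,0,0.983,1,0,0,-0.18,0,0,0.983,1,0,0,-0.18,0,0,0.983,1],
)

```text
clock: 5.5
eef_pos: [596.1, -294.1, 242.9]
tcp_rot: [-3.141, -0.0, -2.915]
contact_force: [1.0, -0.4, -0.4]
opening: 1.0
grasp_force: 0.0
```

Run:
```python
from h import *
s=r.sense();f=grab("wrist","w3"); print(s["clock"],s["eef_pos"],s["tcp_rot"],f["xyz"],f["attitude"])
cv2.imwrite("pics/w3c.png",cv2.resize(f["color"][60:280,200:560],None,fx=2,fy=2))
```

```text
5.5 [ 596.09657051 -294.08310615  242.93782972] [-3.14131028e+00 -1.04027712e-04 -2.91461349e+00] [ 526.62911283 -311.20982838  385.5028769 ] [2.85956676e+00 6.28755006e-04 1.79838023e+00]
```

View pics/w3c.png

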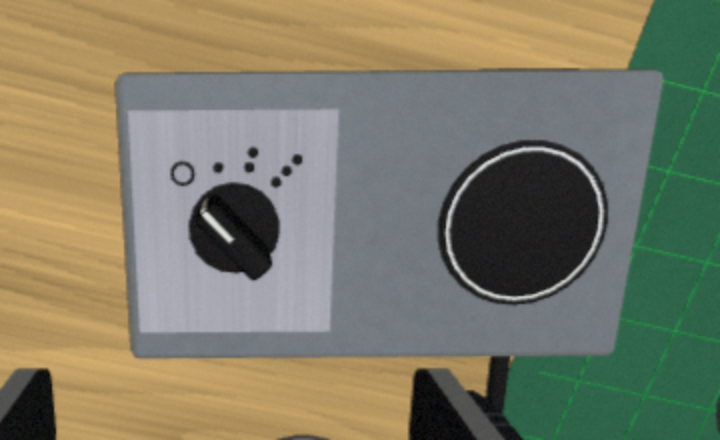

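Knob pointer is at the open ring, so the selector is off. I go over the cups.

>>> send_rows(
  targets=[-0.055,0.4,-0.017,0,0,0.227,1,-0.055,0.4,-0.017,0,0,0.227,1,-0.055,0.4,-0.017,0,0,0.227,1,-0.055,0.4,-0.017,0,0,0.227,1,-0.055,0.4,-0.017,0,0,0.227,1,-0.055,0.4,-0.017,0,0,0.227,1,-0.055,0.4,-0.017,0,0,0.227,1,-0.055,0.4,-0.017,0,0,0.227,1,-0.055,0.4,-0.017,0,0,0.227,1,-0.055,0.4,-0.017,0,0,0.227,1,-0.055,0.4,-0.017,0,0,0.227,1],
)

```text
clock: 6.47
eef_pos: [556.7, 112.7, 260.1]
tcp_rot: [3.14, 0.0, -3.128]
contact_force: [0.5, 0.1, -0.1]
opening: 0.999
grasp_force: 0.0
```

>>> send_rows(
  targets=[0.015,0.172,0,0,0,0,1,0.015,0.172,0,0,0,0,1,0.015,0.172,0,0,0,0,1,0.015,0.172,0,0,0,0,1,0.015,0.172,0,0,0,0,1,0.015,0.172,0,0,0,0,1,0.015,0.172,0,0,0,0,1],
)

```text
clock: 7.05
eef_pos: [541.2, 279.2, 259.4]
tcp_rot: [-3.14, -0.0, -3.133]
contact_force: [0.1, -0.1, 1.0]
opening: 1.0
grasp_force: 0.0
```

Run:
```python
from h import *
s=r.sense();f=grab("wrist","w4"); print(s["clock"],s["eef_pos"],s["tcp_rot"],f["xyz"],f["attitude"])
F={"w1":load("w1"),"w4":f}
for n,f in F.items():
    h=cv2.cvtColor(f["color"],cv2.COLOR_BGR2HSV)
    m=((h[...,1]<45)&(h[...,2]>60)).astype(np.uint8)*255; m[275:]=0
    for a,e,rc,c in blobs(m,300):
        # rim: outermost arc toward the camera's far side -> fit circle later; print ellipse
        print(n,a,np.round(e[0],1),np.round(e[1],1),onz(f,e[0],66).round(1),onz(f,e[0],6).round(1))
    cv2.imwrite(f"pics/m_{n}.png",cv2.resize(np.hstack([f["color"][60:280,150:550]]),None,fx=2,fy=2))
```

```text
7.05 [541.16567886 279.22091523 259.42147469] [-3.14047821e+00 -4.91949967e-04 -3.13265444e+00] [469.95114817 277.53125684 402.06326703] [2.85976550e+00 1.57716820e-03 1.58029567e+00]
w1 347.0 [431.5 261.4] [11.  46.8] [650.1 393.1  66. ] [682.9 418.8   6. ]
w1 3306.0 [237.2 241.7] [ 57.6 103.7] [620.5 124.5  66. ] [648.5 107.4   6. ]
w1 1738.0 [336.8 218. ] [44.8 49.5] [585.8 259.9  66. ] [608.4 264.4   6. ]
w1 1856.0 [328.2 150.8] [48.  49.3] [496.4 247.3  66. ] [504.7 249.7   6. ]
w1 14136.0 [ 56.7 194.7] [138.2 144.9] [ 553.7 -106.1   66. ] [ 571.2 -159.9    6. ]
w1 2315.5 [445.3 127.3] [50.2 59. ] [467.5 390.3  66. ] [471.2 415.5   6. ]
w1 582.0 [340.9   7.6] [19.  46.3] [338.2 259.4  66. ] [321.4 263.8   6. ]
w1 2390.5 [16.3 43.9] [40.  86.2] [ 375.  -109.4   66. ] [ 364.  -163.7    6. ]
w4 344.5 [431.8 261.5] [11.3 46.8] [652.2 422.8  66. ] [684.7 448.7   6. ]
w4 3679.5 [203.3 231.9] [68.3 78.9] [615.3 142.8  66. ] [641.3 118.8   6. ]
w4 2179.5 [301.6 210.4] [50.6 54.9] [586.7 261.4  66. ] [607.6 258.5   6. ]
w4 2435.5 [288.8 132.8] [55.3 56.1] [496.9 247.6  66. ] [501.7 242.3   6. ]
w4 6815.5 [ 30.5 182.3] [ 76.2 157. ] [555.7 -50.2  66. ] [ 571.  -108.8    6. ]
w4 2905.0 [423.4 107.1] [57.1 64.8] [468.4 392.3  66. ] [468.2 412.8   6. ]
```

View pics/m_w4.png

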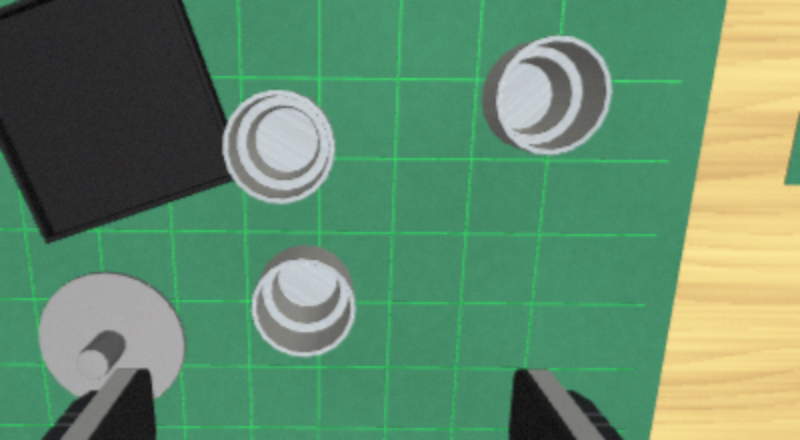

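Rims in the crop (half scale, offset 150/60): cup a (278,146), cup b (304,305), cup c (554,95). Cover grip top is at (94,362), partly hidden by a finger.

Run:
```python
from h import *
f=load("w4");g=load("w1");s=load("scene0")
for n,p in dict(a=(289.2,133.2),b=(302,212.5),c=(427,107.8)).items(): print(n,onz(f,p,66).round(1))
print(tri(f,(288.9,132.8),g,(328.2,150.8)), tri(f,(289.2,133.2),s,(393.5,235.5)))
# cover disc: ellipse of disc, tray corners from dark mask in w1
v=cv2.cvtColor(g["color"],cv2.COLOR_BGR2GRAY)
m=((v<60)*255).astype(np.uint8); m[200:]=0; m[:,:150]=0
for a,e,rc,c in blobs(m,3000):
    q=cv2.approxPolyDP(c,12,True)[:,0]; P=np.array([onz(g,x,16)[:2] for x in q]); print("tray",q.tolist(),P.round(1),P.mean(0).round(1))
```

```text
a [497.3 248.1  66. ]
b [589.4 261.9  66. ]
c [469.2 396.2  66. ]
(array([497.12350317, 247.45537844,  61.3656775 ]), np.float64(0.1757269966201668)) (array([496.99639315, 246.41562023,  75.01462954]), np.float64(2.5064360548863283))
tray [[272, 64], [178, 100], [219, 192], [305, 163]] [[389.6 174.3]
 [434.7  45.2]
 [564.   89.3]
 [520.7 216.3]] [477.2 131.3]
```

>>> send_rows(
  targets=[-0.048,-0.017,0.139,0,0,0.009,1,-0.048,-0.017,0.139,0,0,0.009,1,-0.048,-0.017,0.139,0,0,0.009,1,-0.048,-0.017,0.139,0,0,0.009,1,-0.048,-0.017,0.139,0,0,0.009,1,-0.048,-0.017,0.139,0,0,0.009,1,-0.048,-0.017,0.139,0,0,0.009,1,-0.048,-0.017,0.139,0,0,0.009,1],
)

```text
clock: 7.77
eef_pos: [590.3, 263.2, 123.3]
tcp_rot: [3.14, 0.003, 3.139]
contact_force: [0.7, -1.3, -0.3]
opening: 1.001
grasp_force: 0.0
```

Run:
```python
from h import *
s=r.sense();f=grab("wrist","w5"); print(s["clock"],s["eef_pos"],s["tcp_rot"])
print(proj(f,[589.5,262,66]))
cv2.imwrite("pics/w5c.png",f["color"][120:,180:460])
```

```text
7.7667 [590.34368047 263.23741357 123.25224299] [3.14029919e+00 2.92433648e-03 3.13854207e+00]
[315.68089848 211.4365945 ]
```

View pics/w5c.png

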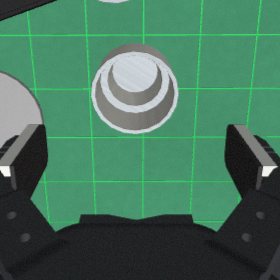

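Rim is centred at about (316,216), so the cup sits roughly 2 mm farther in x than computed. I grasp it now.

>>> send_rows(
  targets=[-0.001,-0.001,0.035,0,0,0,1,-0.001,-0.001,0.07,0,0,0,1,-0.001,-0.001,0.095,0,0,0,1,-0.001,-0.001,0.095,0,0,0,1,-0.001,-0.001,0.095,0,0,0,-1,-0.001,-0.001,0.095,0,0,0,-1,-0.001,-0.001,0.095,0,0,0,-1,-0.001,-0.001,0.095,0,0,0,-1,-0.001,-0.001,0.095,0,0,0,-1],
  grip_force=30,
)

```text
clock: 8.57
eef_pos: [592.1, 263.0, 28.5]
tcp_rot: [3.14, 0.004, 3.139]
contact_force: [-0.7, 0.7, 8.2]
opening: 0.705
grasp_force: 33.7
```

>>> send_rows(
  targets=[0,0,-0.02,0,0,0,-1,0,0,-0.05,0,0,0,-1,0,0,-0.09,0,0,0,-1,0,0,-0.13,0,0,0,-1,0,-0.03,-0.16,0,0,0,-1,0.005,-0.06,-0.17,0,0,0,-1,0.01,-0.096,-0.17,0,0,0,-1],
)

```text
clock: 9.15
eef_pos: [582.4, 166.8, 201.2]
tcp_rot: [3.139, 0.008, 3.141]
contact_force: [0.6, -1.0, -1.2]
opening: 0.703
grasp_force: 33.1
```

>>> send_rows(
  targets=[0.003,-0.035,0,0,0,0,-1,0.006,-0.07,0,0,0,0,-1,0.01,-0.105,0,0,0,0,-1,0.012,-0.14,0,0,0,0,-1,0.015,-0.175,0,0,0,0,-1,0.018,-0.21,0,0,0,0,-1,0.021,-0.24,0,0,0,0,-1,0.025,-0.27,0,0,0,0,-1,0.025,-0.29,0,0,0,0,-1,0.025,-0.3,0,0,0,0,-1,0.025,-0.3,0,0,0,0,-1,0.025,-0.3,0,0,0,0,-1],
)

```text
clock: 10.15
eef_pos: [554.4, -133.5, 196.4]
tcp_rot: [3.141, 0.001, 3.138]
contact_force: [0.0, 0.3, -0.7]
opening: 0.705
grasp_force: 33.1
```

Run:
```python
from h import *
s=r.sense();print(s["clock"],s["eef_pos"],s["tcp_rot"],s["opening"])
f=grab("wrist","w6"); d=grab("side","s6");cv2.imwrite("pics/w6c.png",np.hstack([f["color"][100:400,150:500],cv2.resize(d["color"][150:270,270:430],None,fx=2.5,fy=2.5)]))
v=cv2.cvtColor(f["color"],cv2.COLOR_BGR2GRAY)
```

```text
10.15 [ 554.4230285  -133.50497778  196.35862121] [3.14130946e+00 7.96585053e-04 3.13775860e+00] 0.7046158909843431
```

View pics/w6c.png

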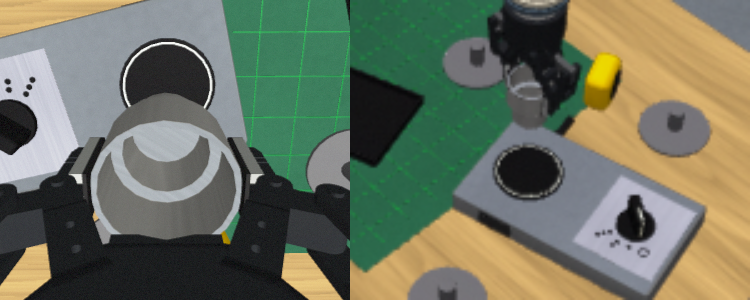

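Cup held upright above the plate, ring at (317,184). Lower, release, rise.

>>> send_rows(
  targets=[-0.003,0,0.03,0,0,0,-1,-0.003,0,0.065,0,0,0,-1,-0.003,0,0.095,0,0,0,-1,-0.003,0,0.11,0,0,0,-1,-0.003,0,0.116,0,0,0,-1,-0.003,0,0.119,0,0,0,-1,-0.003,0,0.119,0,0,0,-1,-0.003,0,0.119,0,0,0,-1],
)

```text
clock: 10.92
eef_pos: [558.0, -132.8, 77.8]
tcp_rot: [-3.141, 0.001, 3.14]
contact_force: [-0.5, 0.1, -1.2]
opening: 0.706
grasp_force: 32.9
```

>>> send_rows(
  targets=[0,0,0,0,0,0,0.6,0,0,0,0,0,0,1,0,0,0,0,0,0,1,0,0,0,0,0,0,1,0,0,-0.03,0,0,0,1,0,0,-0.07,0,0,0,1,0,0,-0.11,0,0,0,1,0,0,-0.14,0,0,0,1,0,0,-0.14,0,0,0,1,0,0,-0.14,0,0,0,1],
)

```text
clock: 11.75
eef_pos: [558.5, -134.1, 218.9]
tcp_rot: [-3.141, 0.004, 3.139]
contact_force: [-0.2, -0.5, -0.6]
opening: 1.001
grasp_force: 0.0
```

Run:
```python
from h import *
s=r.sense();print(s["clock"],s["eef_pos"],s["tcp_rot"],s["opening"])
f=grab("wrist","w7");cv2.imwrite("pics/w7c.png",cv2.resize(f["color"][90:320,180:460],None,fx=2.5,fy=2.5))
print(proj(f,[557,-133.7,115]),proj(f,[557,-133.7,49]))
```

```text
11.75 [ 558.45834472 -134.11990527  218.87074282] [-3.14057894  0.00416261  3.13871754] 1.0006873121423268
[317.89274639 192.30622188] [317.56256119 175.18991799]
```

View pics/w7c.png

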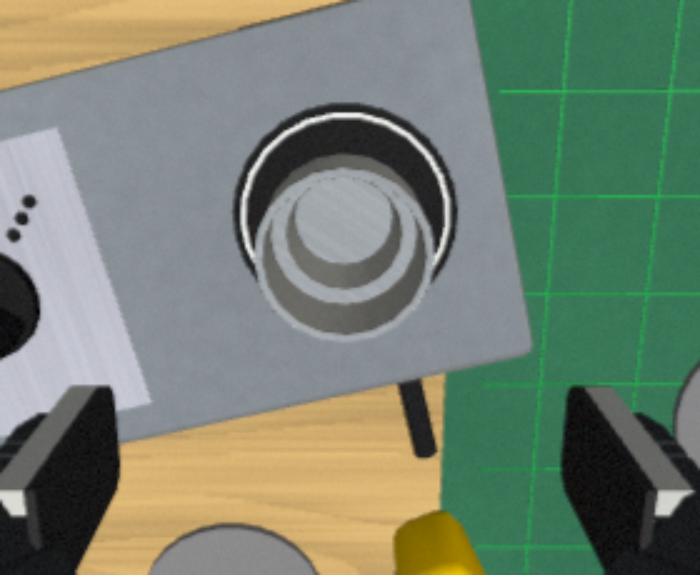

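Cup rim at (318,191.6) against a predicted (317.9,192.3), so it is centred on the plate. Now cup a.

>>> send_rows(
  targets=[0.06,0.382,0,0,0,0,1,0.06,0.382,0,0,0,0,1,0.06,0.382,0,0,0,0,1,0.06,0.382,0,0,0,0,1,0.06,0.382,0,0,0,0,1,0.06,0.382,0,0,0,0,1,0.06,0.382,0,0,0,0,1,0.06,0.382,0,0,0,0,1,0.06,0.382,0,0,0,0,1,0.06,0.382,0,0,0,0,1,0.06,0.382,0,0,0,0,1,0.06,0.382,0,0,0,0,1],
)

```text
clock: 12.8
eef_pos: [497.4, 248.1, 215.2]
tcp_rot: [-3.14, -0.002, 3.141]
contact_force: [0.1, -0.5, 0.3]
opening: 1.0
grasp_force: 0.0
```

>>> send_rows(
  targets=[0,0,0.03,0,0,0,1,0,0,0.07,0,0,0,1,0,0,0.085,0,0,0,1,0,0,0.085,0,0,0,1,0,0,0.085,0,0,0,1],
)

```text
clock: 13.22
eef_pos: [498.0, 246.5, 130.9]
tcp_rot: [-3.14, -0.002, 3.137]
contact_force: [0.7, -0.1, -0.0]
opening: 0.996
grasp_force: 0.0
```

```bash
cat >> h.py <<'E'
def rim(f,guess,zr,sx=31.0,h=66):
    """rim centre: ellipse fitted to the contour of the grey cup blob's near (lower-image) half plus sides"""
    p=proj(f,guess); rp=abs(proj(f,np.array(guess)+[0,sx,0])[0]-p[0])
    hsv=cv2.cvtColor(f["color"],cv2.COLOR_BGR2HSV)
    m=((hsv[...,1]<60)&(hsv[...,2]>60)).astype(np.uint8)*255
    x0,y0=int(p[0]-1.6*rp),int(p[1]-1.6*rp); 
    k=np.zeros_like(m); cv2.circle(k,tuple(int(v) for v in p),int(1.5*rp),255,-1); m&=k
    c=max(cv2.findContours(m,cv2.RETR_EXTERNAL,cv2.CHAIN_APPROX_NONE)[0],key=cv2.contourArea)[:,0].astype(float)
    low=c[c[:,1]>p[1]-2]
    e=cv2.fitEllipse(low.astype(np.float32))
    return p,rp,e
E
python3 - <<'E'
from h import *
s=r.sense();f=grab("wrist","w8");print(s["clock"],s["eef_pos"],s["tcp_rot"])
p,rp,e=rim(f,[498,248,66],66); print(p,rp,e,onz(f,e[0],66))
p,rp,e=rim(load("w5"),[590,262,66],66); print(p,rp,e,onz(load("w5"),e[0],66))
E
```

```text
13.2167 [498.00204565 246.51895369 130.94305626] [-3.14008564e+00 -2.46918619e-03  3.13712937e+00]
[319.69487575 209.50341624] 42.598346295019155 ((319.12237548828125, 207.45391845703125), (79.12825012207031, 84.11181640625), 92.67771911621094) [496.42691888 247.58442866  66.        ]
[315.68270403 212.10791622] 44.0949324806337 ((314.4606628417969, 212.24362182617188), (81.04511260986328, 86.65457153320312), 88.66592407226562) [590.09877693 261.14052126  66.        ]
```

>>> send_rows(
  targets=[0,0.001,0.035,0,0,0,1,0,0.001,0.07,0,0,0,1,0,0.001,0.1025,0,0,0,1,0,0.001,0.1025,0,0,0,1,0,0.001,0.1025,0,0,0,-1,0,0.001,0.1025,0,0,0,-1,0,0.001,0.1025,0,0,0,-1,0,0.001,0.1025,0,0,0,-1,0,0.001,0.1025,0,0,0,-1],
)

```text
clock: 14.02
eef_pos: [500.3, 250.1, 32.0]
tcp_rot: [3.14, 0.004, 3.139]
contact_force: [-0.1, -0.9, 9.3]
opening: 0.71
grasp_force: 33.5
```

>>> send_rows(
  targets=[0,0,-0.02,0,0,0,-1,0,0,-0.05,0,0,0,-1,0,0,-0.09,0,0,0,-1,0,0,-0.13,0,0,0,-1,0,0,-0.165,0,0,0,-1,0,0,-0.18,0,0,0,-1,0,0,-0.18,0,0,0,-1],
)

```text
clock: 14.6
eef_pos: [500.9, 250.7, 215.5]
tcp_rot: [3.137, 0.009, 3.139]
contact_force: [0.6, 0.2, -1.4]
opening: 0.71
grasp_force: 33.7
```

>>> send_rows(
  targets=[-0.005,-0.035,0,0,0,0,-1,-0.01,-0.07,0,0,0,0,-1,-0.015,-0.105,0,0,0,0,-1,-0.02,-0.14,0,0,0,0,-1,-0.025,-0.175,0,0,0,0,-1,-0.03,-0.21,0,0,0,0,-1,-0.035,-0.245,0,0,0,0,-1,-0.04,-0.28,0,0,0,0,-1,-0.045,-0.315,0,0,0,0,-1,-0.05,-0.345,0,0,0,0,-1,-0.055,-0.365,0,0,0,0,-1,-0.06,-0.381,0,0,0,0,-1],
)

```text
clock: 15.6
eef_pos: [556.8, -133.8, 208.9]
tcp_rot: [-3.141, -0.0, 3.137]
contact_force: [0.1, 0.7, -1.1]
opening: 0.709
grasp_force: 33.7
```

>>> send_rows(
  targets=[0,0,0,0,0,0,-1,0,0,0,0,0,0,-1,0,0,0,0,0,0,-1],
)

```text
clock: 15.85
eef_pos: [556.6, -131.2, 208.9]
tcp_rot: [3.141, -0.001, 3.139]
contact_force: [-0.1, 0.7, -1.1]
opening: 0.71
grasp_force: 33.7
```

Run:
```python
from h import *
s=r.sense();f=grab("wrist","w9");print(s["clock"],s["eef_pos"],s["tcp_rot"],s["opening"])
cv2.imwrite("pics/w9c.png",f["color"][90:330,180:460])
```

```text
15.85 [ 556.64900925 -131.16552425  208.93514809] [ 3.14104855e+00 -8.65664158e-04  3.13859683e+00] 0.7100877041979491
```

```bash
cat > plate.py <<'E'
from h import *
def plate(f,rowmax,x0=255,x1=380):
    v=cv2.cvtColor(f["color"],cv2.COLOR_BGR2GRAY)
    # topmost dark pixel per column: upper outline of the black plate border
    pts=[]
    for x in range(x0,x1):
        col=v[100:rowmax,x]; w=np.where(col<75)[0]
        if len(w): pts.append((x,100+w[0]))
    P=np.array([onz(f,p,49)[:2] for p in pts])
    # circle of r=48 fit
    from scipy.optimize import least_squares
    return least_squares(lambda c:np.hypot(*(P-c).T)-48,[557,-133],loss="soft_l1").x,len(P)
if __name__=="__main__":
    for n in ["w2","w6","w7","w9"]:
        f=load(n); 
        a=(390,480) if n=="w2" else (285,350)
        print(n,plate(f,200,*a),f["xyz"].round(1))
    for n in ["w6","w9"]:
        f=load(n);v=cv2.cvtColor(f["color"],cv2.COLOR_BGR2GRAY)
        for y in (270,290,310): print(n,y,v[y,225:410:1].tolist()[:25],v[y,380:410].tolist())
        print(v[300:350,316].tolist())
E
python3 plate.py
```

```text
w2 (array([ 559.46084652, -134.38291921]), 90) [ 517.7 -251.6  349. ]
w6 (array([ 559.56835084, -133.7131444 ]), 65) [ 483.  -134.5  338.9]
w7 (array([ 559.58034523, -133.76487133]), 65) [ 486.6 -135.   361.2]
w9 (array([ 559.63225282, -133.69908664]), 65) [ 485.5 -132.2  351.6]
w6 270 [112, 111, 111, 111, 111, 109, 111, 111, 75, 37, 26, 26, 26, 25, 22, 20, 29, 140, 173, 179, 182, 182, 183, 181, 167] [81, 79, 85, 158, 176, 173, 174, 176, 177, 178, 107, 31, 21, 22, 18, 23, 26, 22, 31, 98, 111, 109, 111, 112, 112, 114, 110, 109, 111, 109]
w6 290 [28, 24, 28, 34, 25, 23, 32, 38, 55, 59, 60, 57, 38, 24, 28, 23, 158, 183, 181, 186, 186, 158, 116, 109, 106] [87, 83, 88, 86, 83, 87, 150, 180, 183, 184, 181, 100, 23, 21, 11, 50, 60, 58, 61, 41, 27, 30, 20, 31, 28, 25, 28, 29, 32, 33]
w6 310 [28, 27, 29, 26, 32, 30, 24, 27, 27, 23, 31, 27, 30, 30, 31, 28, 21, 26, 29, 128, 177, 187, 186, 186, 183] [95, 148, 178, 180, 183, 182, 187, 182, 100, 17, 9, 25, 22, 29, 30, 30, 35, 31, 30, 25, 30, 26, 26, 22, 31, 30, 25, 32, 27, 33]
[184, 183, 145, 109, 110, 112, 108, 108, 108, 108, 107, 111, 104, 107, 
[... 448 characters left out ...]
, 29, 28, 30, 24, 51, 57, 59, 58, 43, 29, 23, 26, 23, 24, 60, 157, 174, 179, 178, 180, 180, 139] [79, 82, 112, 164, 180, 178, 180, 181, 183, 101, 22, 23, 25, 23, 22, 29, 50, 58, 59, 57, 36, 24, 22, 29, 27, 27, 29, 25, 30, 31]
w9 310 [28, 23, 31, 25, 31, 27, 26, 27, 32, 26, 25, 29, 24, 28, 29, 24, 15, 28, 53, 157, 175, 181, 181, 178, 145] [170, 124, 105, 101, 103, 102, 104, 102, 62, 22, 26, 19, 30, 31, 26, 26, 24, 26, 27, 30, 29, 26, 31, 24, 35, 26, 27, 31, 27, 28]
[104, 105, 104, 102, 101, 105, 100, 99, 104, 102, 105, 100, 104, 102, 104, 101, 99, 106, 103, 102, 99, 102, 101, 103, 102, 102, 103, 100, 97, 98, 100, 99, 101, 101, 98, 98, 98, 100, 114, 100, 44, 29, 25, 22, 17, 19, 24, 25, 28, 28]
```

The camera pose is consistent: the plate fits to (559.6,-133.7) in every frame. This cup sits about 3 mm farther back in the grasp, so I shift +4.5 mm in x and -2.5 mm in y, then nest.

>>> send_rows(
  targets=[-0.0045,-0.0025,0.0,0,0,0,-1,-0.0045,-0.0025,0.03,0,0,0,-1,-0.0045,-0.0025,0.055,0,0,0,-1,-0.0045,-0.0025,0.07,0,0,0,-1,-0.0045,-0.0025,0.08,0,0,0,-1,-0.0045,-0.0025,0.085,0,0,0,-1,-0.0045,-0.0025,0.088,0,0,0,-1,-0.0045,-0.0025,0.088,0,0,0,-1,-0.0045,-0.0025,0.088,0,0,0,-1],
)

```text
clock: 16.65
eef_pos: [562.5, -134.3, 122.1]
tcp_rot: [-3.141, 0.001, 3.139]
contact_force: [0.4, 0.3, -0.0]
opening: 0.709
grasp_force: 33.7
```

Run:
```python
from h import *
s=r.sense();print(s["clock"],s["eef_pos"],s["tcp_rot"],s["contact_force"])
```

```text
16.65 [ 562.45141227 -134.318744    122.14561984] [-3.14127709e+00  1.32647343e-03  3.13902534e+00] [ 0.44900336  0.30206879 -0.04688273]
```

>>> send_rows(
  targets=[0,0,0.003,0,0,0,-1,0,0,0.006,0,0,0,-1,0,0,0.007,0,0,0,-1,0,0,0.007,0,0,0,-1],
)

```text
clock: 16.98
eef_pos: [562.4, -134.4, 115.1]
tcp_rot: [-3.142, 0.001, 3.139]
contact_force: [-1.2, 0.8, 2.5]
opening: 0.711
grasp_force: 34.2
```

>>> send_rows(
  targets=[0,0,0,0,0,0,0.6,0,0,0,0,0,0,1,0,0,0,0,0,0,1,0,0,0,0,0,0,1,0,0,-0.03,0,0,0,1,0,0,-0.07,0,0,0,1,0,0,-0.11,0,0,0,1,0,0,-0.12,0,0,0,1,0,0,-0.12,0,0,0,1,0,0,-0.12,0,0,0,1],
)

```text
clock: 17.82
eef_pos: [561.8, -134.3, 234.5]
tcp_rot: [-3.141, 0.001, 3.139]
contact_force: [-0.8, 0.2, -0.4]
opening: 0.998
grasp_force: 0.0
```

Run:
```python
from h import *
s=r.sense();f=grab("wrist","w10");d=grab("side","s10");print(s["clock"],s["eef_pos"],s["tcp_rot"])
for z in (149,115): 
    p,rp,e=rim(f,[557,-133.7,z],z); print(z,p,rp,e,onz(f,e[0],z))
cv2.imwrite("pics/w10c.png",np.hstack([f["color"][90:390,150:500],cv2.resize(d["color"][150:270,270:430],None,fx=2.5,fy=2.5)]))
```

```text
17.8167 [ 561.83568692 -134.33986372  234.47055608] [-3.14131878e+00  1.04174090e-03  3.13882145e+00]
149 [318.22488573 194.89698973] 39.30362196933066 ((318.7802429199219, 202.98944091796875), (76.87843322753906, 117.91263580322266), 79.91460418701172) [ 563.70402143 -133.25807719  149.        ]
115 [317.956214   184.27434104] 34.55360722066388 ((316.45166015625, 198.74853515625), (69.72966003417969, 96.09445190429688), 92.08531188964844) [ 570.5782053 -135.071667   115.       ]
```

View pics/w10c.png

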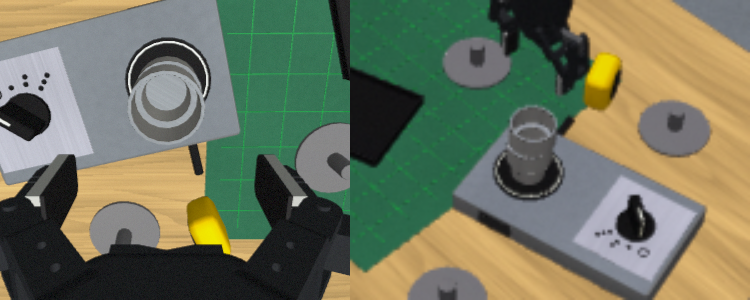

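Both cups are nested upright on the plate. Now cup c.

>>> send_rows(
  targets=[0.06,0.35,0,0,0,0,1,0.06,0.35,0,0,0,0,1,0.06,0.35,0,0,0,0,1,0.06,0.35,0,0,0,0,1,0.06,0.35,0,0,0,0,1,0.06,0.35,0,0,0,0,1,0.06,0.35,0,0,0,0,1,0.06,0.35,0,0,0,0,1,0.06,0.35,0,0,0,0,1,0.06,0.35,0,0,0,0,1,0.06,0.35,0,0,0,0,1],
)

```text
clock: 18.83
eef_pos: [501.5, 216.7, 232.4]
tcp_rot: [-3.14, -0.003, 3.142]
contact_force: [0.4, -0.1, -0.2]
opening: 1.0
grasp_force: 0.0
```

>>> send_rows(
  targets=[0.032,0.18,0.05,0,0,0,1,0.032,0.18,0.05,0,0,0,1,0.032,0.18,0.05,0,0,0,1,0.032,0.18,0.05,0,0,0,1,0.032,0.18,0.1,0,0,0,1,0.032,0.18,0.1,0,0,0,1,0.032,0.18,0.1,0,0,0,1,0.032,0.18,0.1,0,0,0,1,0.032,0.18,0.1,0,0,0,1,0.032,0.18,0.1,0,0,0,1,0.032,0.18,0.1,0,0,0,1],
)

```text
clock: 19.75
eef_pos: [472.4, 395.5, 135.9]
tcp_rot: [3.14, 0.002, 3.137]
contact_force: [0.2, -0.9, 0.7]
opening: 0.999
grasp_force: 0.0
```

Run:
```python
from h import *
s=r.sense();f=grab("wrist","w11");print(s["clock"],s["eef_pos"],s["tcp_rot"])
for n,g in (("w11",[470,396,66]),("w8",[498,248,66])):
    f=load(n); p,rp,e=rim(f,g,66); print(p,rp,e,onz(f,e[0],66))
```

```text
19.75 [472.42719037 395.51523409 135.92996875] [3.14014547e+00 1.86027542e-03 3.13744490e+00]
[318.01731546 203.82483045] 41.80926592607153 ((317.9124450683594, 201.605224609375), (77.20174407958984, 81.97653198242188), 88.83088684082031) [468.27352853 395.9249292   66.        ]
[319.69487575 209.50341624] 42.598346295019155 ((319.12237548828125, 207.45391845703125), (79.12825012207031, 84.11181640625), 92.67771911621094) [496.42691888 247.58442866  66.        ]
```

>>> send_rows(
  targets=[0.003,0.0005,0.035,0,0,0,1,0.003,0.0005,0.07,0,0,0,1,0.003,0.0005,0.106,0,0,0,1,0.003,0.0005,0.106,0,0,0,1,0.003,0.0005,0.106,0,0,0,-1,0.003,0.0005,0.106,0,0,0,-1,0.003,0.0005,0.106,0,0,0,-1,0.003,0.0005,0.106,0,0,0,-1,0.003,0.0005,0.106,0,0,0,-1,0.003,0.0005,0.106,0,0,0,-1],
)

```text
clock: 20.63
eef_pos: [469.7, 397.6, 30.8]
tcp_rot: [3.139, 0.003, 3.139]
contact_force: [0.4, -0.1, 8.3]
opening: 0.715
grasp_force: 33.4
```

>>> send_rows(
  targets=[0,0,-0.02,0,0,0,-1,0,0,-0.05,0,0,0,-1,0,0,-0.09,0,0,0,-1,0,0,-0.13,0,0,0,-1,0,0,-0.17,0,0,0,-1,0,0,-0.2,0,0,0,-1,0,0,-0.21,0,0,0,-1,0,0,-0.21,0,0,0,-1],
)

```text
clock: 21.3
eef_pos: [469.6, 397.6, 242.7]
tcp_rot: [3.137, 0.005, 3.139]
contact_force: [-0.2, 1.0, -1.6]
opening: 0.713
grasp_force: 33.3
```

>>> send_rows(
  targets=[-0.005,-0.03,0,0,0,0,-1,-0.01,-0.065,0,0,0,0,-1,-0.015,-0.1,0,0,0,0,-1,-0.02,-0.135,0,0,0,0,-1,-0.025,-0.17,0,0,0,0,-1,-0.03,-0.205,0,0,0,0,-1,-0.035,-0.24,0,0,0,0,-1,-0.04,-0.275,0,0,0,0,-1,-0.045,-0.31,0,0,0,0,-1,-0.05,-0.345,0,0,0,0,-1,-0.055,-0.38,0,0,0,0,-1,-0.06,-0.4,0,0,0,0,-1],
)

```text
clock: 22.3
eef_pos: [525.8, -6.8, 236.5]
tcp_rot: [-3.141, -0.003, 3.138]
contact_force: [-0.6, 1.0, -1.8]
opening: 0.711
grasp_force: 33.4
```

>>> send_rows(
  targets=[-0.006,-0.03,0,0,0,0,-1,-0.012,-0.06,0,0,0,0,-1,-0.018,-0.09,0,0,0,0,-1,-0.024,-0.115,0,0,0,0,-1,-0.03,-0.13,0,0,0,0,-1,-0.03,-0.13,0,0,0,0,-1,-0.03,-0.13,0,0,0,0,-1,-0.03,-0.13,0,0,0,0,-1],
)

```text
clock: 22.97
eef_pos: [556.1, -132.8, 237.4]
tcp_rot: [3.141, -0.002, 3.139]
contact_force: [0.1, 0.1, -0.4]
opening: 0.715
grasp_force: 33.4
```

Run:
```python
from h import *
s=r.sense();f=grab("wrist","w12");print(s["clock"],s["eef_pos"],s["tcp_rot"],s["opening"],f["xyz"])
for n in ["w6","w9","w12"]:
    f=load(n);v=cv2.cvtColor(f["color"],cv2.COLOR_BGR2GRAY); L=[];
    for y in range(250,322,5):
        w=np.where(v[y,232:400]>150)[0]; L.append((y,int(232+w[0]),int(232+w[-1])) if len(w) else None)
    print(n,L)
```

```text
22.9667 [ 556.11223105 -132.7900333   237.37207399] [ 3.14070455e+00 -1.74193513e-03  3.13889331e+00] 0.7148743290582059 [ 485.08659915 -133.95368787  380.09321027]
w6 [(250, 253, 379), (255, 250, 382), (260, 247, 385), (265, 245, 387), (270, 243, 389), (275, 241, 390), (280, 241, 390), (285, 241, 390), (290, 241, 390), (295, 242, 389), (300, 242, 389), (305, 243, 388), (310, 245, 387), (315, 243, 384), (320, 244, 381)]
w9 [(250, 249, 382), (255, 247, 385), (260, 245, 387), (265, 243, 388), (270, 242, 389), (275, 242, 389), (280, 242, 389), (285, 243, 388), (290, 243, 388), (295, 245, 387), (300, 246, 385), (305, 246, 383), (310, 244, 380), (315, 254, 377), (320, 245, 372)]
w12 [(250, 253, 379), (255, 249, 382), (260, 247, 385), (265, 245, 387), (270, 243, 388), (275, 242, 389), (280, 242, 390), (285, 242, 389), (290, 242, 389), (295, 242, 388), (300, 244, 387), (305, 246, 386), (310, 247, 383), (315, 249, 381), (320, 253, 378)]
```

>>> send_rows(
  targets=[-0.0035,-0.001,0.0,0,0,0,-1,-0.0035,-0.001,0.03,0,0,0,-1,-0.0035,-0.001,0.05,0,0,0,-1,-0.0035,-0.001,0.065,0,0,0,-1,-0.0035,-0.001,0.075,0,0,0,-1,-0.0035,-0.001,0.08,0,0,0,-1,-0.0035,-0.001,0.083,0,0,0,-1,-0.0035,-0.001,0.083,0,0,0,-1],
)

```text
clock: 23.68
eef_pos: [560.5, -134.5, 155.3]
tcp_rot: [-3.142, 0.0, 3.139]
contact_force: [0.1, 0.5, -0.3]
opening: 0.713
grasp_force: 33.4
```

>>> send_rows(
  targets=[0,0,0.003,0,0,0,-1,0,0,0.0055,0,0,0,-1,0,0,0.0065,0,0,0,-1,0,0,0.0065,0,0,0,-1],
)

```text
clock: 24.02
eef_pos: [560.3, -134.9, 148.9]
tcp_rot: [-3.142, 0.0, 3.139]
contact_force: [-0.7, -0.4, -0.4]
opening: 0.714
grasp_force: 33.4
```

>>> send_rows(
  targets=[0,0,0.001,0,0,0,-1,0,0,0.0015,0,0,0,-1,0,0,0.0015,0,0,0,-1,0,0,0.0015,0,0,0,0.6,0,0,0.0015,0,0,0,1,0,0,0.0015,0,0,0,1,0,0,0.0015,0,0,0,1,0,0,-0.03,0,0,0,1,0,0,-0.07,0,0,0,1,0,0,-0.1,0,0,0,1,0,0,-0.12,0,0,0,1,0,0,-0.12,0,0,0,1],
)

```text
clock: 25.02
eef_pos: [562.6, -135.4, 273.8]
tcp_rot: [-3.14, 0.007, 3.139]
contact_force: [0.4, -0.4, 0.6]
opening: 1.001
grasp_force: 0.0
```

Run:
```python
from h import *
s=r.sense();f=grab("wrist","w13");d=grab("side","s13");g=grab("scene","sc13");print(s["clock"],s["eef_pos"],s["tcp_rot"])
for n,c in (("w13",f),("s13",d),("sc13",g)): print(n,[proj(c,[557.5,-133.7,z]).round(1).tolist() for z in (183,49)])
print(proj(f,[557.5,-102.7,183])-proj(f,[557.5,-133.7,183]))
a=cv2.resize(d["color"][150:250,290:400],None,fx=3,fy=3); b=cv2.resize(g["color"][130:230,230:340],None,fx=3,fy=3)
cv2.imwrite("pics/c13.png",np.hstack([f["color"][80:380,220:420],a[:300],b[:300,:270]]))
```

```text
25.0167 [ 562.61564107 -135.37046587  273.84210331] [-3.13978633  0.00743959  3.13879114]
w13 [[319.6, 192.0], [318.6, 161.8]]
s13 [[342.3, 193.0], [340.8, 219.1]]
sc13 [[287.0, 162.7], [289.1, 186.7]]
[38.52093366 -0.05753627]
```

View pics/c13.png

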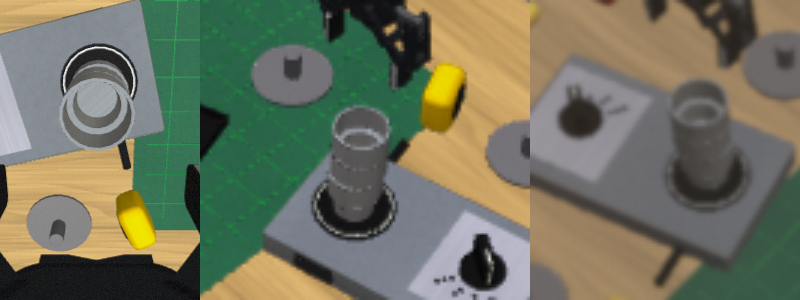

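The three-cup stack stands straight on the plate in all views, with the top rim where predicted. Now the selector.

>>> send_rows(
  targets=[-0.0335,-0.158,0,0,0,-0.985,1,-0.0335,-0.158,0,0,0,-0.985,1,-0.0335,-0.158,0,0,0,-0.985,1,-0.0335,-0.158,0,0,0,-0.985,1,-0.0335,-0.158,0,0,0,-0.985,1,-0.0335,-0.158,0,0,0,-0.985,1,-0.0335,-0.158,0,0,0,-0.985,1,-0.0335,-0.158,0,0,0,-0.985,1,-0.0335,-0.158,0,0,0,-0.985,1,-0.0335,-0.158,0,0,0,-0.985,1,-0.0335,-0.158,0,0,0,-0.985,1,-0.0335,-0.158,0,0,0,-0.985,1],
)

```text
clock: 26.17
eef_pos: [593.1, -292.7, 268.2]
tcp_rot: [3.141, -0.0, -2.159]
contact_force: [0.2, -0.3, -0.5]
opening: 0.996
grasp_force: 0.0
```

>>> send_rows(
  targets=[0,0,0.04,0,0,0,1,0,0,0.08,0,0,0,1,0,0,0.1,0,0,0,1,0,0,0.1,0,0,0,1,0,0,0.1,0,0,0,1],
)

```text
clock: 26.58
eef_pos: [592.9, -292.6, 168.2]
tcp_rot: [3.139, -0.0, -2.159]
contact_force: [1.0, 0.0, 0.6]
opening: 0.999
grasp_force: 0.0
```

Run:
```python
from h import *
s=r.sense();print(s["clock"],s["eef_pos"],s["tcp_rot"],s["opening"])
f=grab("wrist","w14");v=cv2.cvtColor(f["color"],cv2.COLOR_BGR2GRAY)
p=proj(f,[596,-293.8,54]);print(p,proj(f,[596,-293.8,87]))
k=np.zeros_like(v);cv2.circle(k,tuple(p.astype(int)),60,255,-1)
m=((v<60)&(k>0)).astype(np.uint8)*255
for a,e,rc,c in blobs(m,500):print(a,e,onz(f,e[0],54))
```

```text
26.5833 [ 592.87315846 -292.60877123  168.1514597 ] [ 3.13947595e+00 -3.06567267e-04 -2.15904890e+00] 0.999290061784795
[312.0898094  192.98374023] [311.69244326 204.50844864]
2588.5 ((310.88812255859375, 194.5979766845703), (54.149532318115234, 63.56117630004883), 1.0621557235717773) [ 597.71747379 -293.1552091    54.        ]
```

>>> send_rows(
  targets=[-0.001,-0.0035,0.04,0,0,0,1,-0.001,-0.0035,0.08,0,0,0,1,-0.001,-0.0035,0.104,0,0,0,1,-0.001,-0.0035,0.104,0,0,0,1,-0.001,-0.0035,0.104,0,0,0,-1,-0.001,-0.0035,0.104,0,0,0,-1,-0.001,-0.0035,0.104,0,0,0,-1,-0.001,-0.0035,0.104,0,0,0,-1,-0.001,-0.0035,0.104,0,0,0,-1,-0.001,-0.0035,0.104,0,0,0,-1,-0.001,-0.0035,0.104,0,0,0,-1],
  grip_force=40,
)

```text
clock: 27.55
eef_pos: [597.0, -294.1, 66.2]
tcp_rot: [-3.141, 0.0, -2.159]
contact_force: [-3.3, 2.0, 9.8]
opening: 0.163
grasp_force: 40.7
```

>>> send_rows(
  targets=[0,0,0,0,0,0.12,-1,0,0,0,0,0,0.24,-1,0,0,0,0,0,0.36,-1,0,0,0,0,0,0.48,-1,0,0,0,0,0,0.6,-1,0,0,0,0,0,0.72,-1,0,0,0,0,0,0.84,-1,0,0,0,0,0,0.96,-1,0,0,0,0,0,1.01,-1,0,0,0,0,0,1.01,-1,0,0,0,0,0,1.0,-1,0,0,0,0,0,1.0,-1],
)

```text
clock: 28.55
eef_pos: [596.3, -293.0, 66.2]
tcp_rot: [3.14, -0.001, 3.124]
contact_force: [-5.0, 6.4, 12.8]
opening: 0.168
grasp_force: 41.2
```

Run:
```python
from h import *
s=r.sense();f=grab("side","s15");g=grab("scene","sc15");print(s["clock"],s["eef_pos"],s["tcp_rot"],s["opening"],s["wrist_torque"])
cv2.imwrite("pics/c15.png",np.hstack([cv2.resize(f["color"][150:270,300:430],None,fx=3,fy=3),cv2.resize(g["color"][120:240,200:330],None,fx=3,fy=3)]))
```

```text
28.55 [ 596.34838231 -292.9875703    66.18425366] [ 3.14010849e+00 -9.73848156e-04  3.12423728e+00] 0.1676776579598624 [0.96051212 0.87930322 0.02320788]
```

>>> send_rows(
  targets=[0,0,0,0,0,0,0.2,0,0,0,0,0,0,0.6,0,0,0,0,0,0,0.6,0,0,0,0,0,0,0.6,0,0,-0.04,0,0,0,1,0,0,-0.08,0,0,0,1,0,0,-0.1,0,0,0,1,0,0,-0.1,0,0,0,1,0,0,-0.1,0,0,0,1,0,0,-0.1,0,0,0,1,0,0,-0.1,0,0,0,1,0,0,-0.1,0,0,0,1],
)

```text
clock: 29.65
eef_pos: [596.0, -293.6, 163.2]
tcp_rot: [3.141, -0.002, 3.124]
contact_force: [-0.3, 0.1, -0.1]
opening: 1.002
grasp_force: 0.0
```

```bash
cat > ptr.py <<'E'
from h import *
import sys
s=r.sense();f=grab("wrist",sys.argv[1]);print(s["clock"],s["eef_pos"],s["tcp_rot"])
v=cv2.cvtColor(f["color"],cv2.COLOR_BGR2GRAY);p=proj(f,[596.5,-293.5,60]);rp=abs(f["fx"]*22/(f["xyz"][2]-60))
k=np.zeros_like(v);cv2.circle(k,tuple(p.astype(int)),int(rp),255,-1)
m=((v>130)&(k>0)).astype(np.uint8)*255
for a,e,rc,c in blobs(m,15):
    q=c[:,0].astype(float); P=np.array([onz(f,x,87)[:2] for x in q]); d=P-P.mean(0); w=np.linalg.svd(d)[2][0]
    if w@(P.mean(0)-[596.5,-293.5])<0: w=-w
    print(a,P.mean(0).round(1),"pointer yaw",np.arctan2(w[1],w[0]),"q=",(0.2335+0.75+np.pi-np.arctan2(w[1],w[0])+np.pi)%(2*np.pi)-np.pi)
E
python3 ptr.py w16
python3 - <<'E'
from h import *
from ptr import *
E
```

```text
29.65 [ 596.0034909  -293.63860859  163.2087015 ] [ 3.14055344e+00 -2.28870608e-03  3.12377063e+00]
72.0 [ 585.2 -294.1] pointer yaw 3.1250464432412666 q= 1.0000462103485273Traceback (most recent call last):
  File "<stdin>", line 2, in <module>
  File "ptr.py", line 3, in <module>
    s=r.sense();f=grab("wrist",sys.argv[1]);print(s["clock"],s["eef_pos"],s["tcp_rot"])
                               ~~~~~~~~^^^
IndexError: list index out of range
```

Selector reads q = 1.00. I dwell about 3 s, then regrip and turn back.

>>> send_rows(
  targets=[0,0,0,0,0,0,1,0,0,0,0,0,0,1,0,0,0,0,0,0,1,0,0,0,0,0,0,1,0,0,0,0,0,0,1,0,0,0,0,0,0,1,0,0,0,0,0,0,1,0,0,0,0,0,0,1,0,0,0,0,0,0,1,0,0,0,0,0,0,1,0,0,0,0,0,0,1,0,0,0,0,0,0,1],
)

```text
clock: 30.7
eef_pos: [596.8, -294.0, 164.8]
tcp_rot: [-3.142, 0.0, 3.124]
contact_force: [0.3, 0.3, -0.3]
opening: 1.002
grasp_force: 0.0
```

>>> send_rows(
  targets=[0,0,0,0,0,0,1,0,0,0,0,0,0,1,0,0,0,0,0,0,1,0,0,0,0,0,0,1,0,0,0,0,0,0,1,0,0,0,0,0,0,1,0,0,0,0,0,0,1,0,0,0,0,0,0,1,0,0,0,0,0,0,1,0,0,0,0,0,0,1,0,0,0,0,0,0,1,0,0,0,0,0,0,1],
)

```text
clock: 31.7
eef_pos: [596.8, -294.0, 164.8]
tcp_rot: [3.142, 0.0, 3.124]
contact_force: [0.4, 0.8, -0.1]
opening: 0.999
grasp_force: 0.0
```

>>> send_rows(
  targets=[0,0,0,0,0,0,1,0,0,0,0,0,0,1,0,0,0,0,0,0,1,0,0,0,0,0,0,1,0,0,0,0,0,0,1,0,0,0,0,0,0,1,0,0,0,0,0,0,1,0,0,0,0,0,0,1,0,0,0,0,0,0,1,0,0,0,0,0,0,1,0,0,0,0,0,0,1,0,0,0,0,0,0,1],
)

```text
clock: 32.7
eef_pos: [596.8, -294.0, 164.8]
tcp_rot: [-3.142, 0.0, 3.124]
contact_force: [0.7, -0.6, 0.8]
opening: 0.999
grasp_force: 0.0
```

>>> send_rows(
  targets=[0,0,0.04,0,0,0,1,0,0,0.08,0,0,0,1,0,0,0.098,0,0,0,1,0,0,0.098,0,0,0,1,0,0,0.098,0,0,0,-1,0,0,0.098,0,0,0,-1,0,0,0.098,0,0,0,-1,0,0,0.098,0,0,0,-1,0,0,0.098,0,0,0,-1,0,0,0.098,0,0,0,-1,0,0,0.098,0,0,0,-1],
)

```text
clock: 33.62
eef_pos: [597.4, -293.1, 68.2]
tcp_rot: [3.14, 0.001, 3.123]
contact_force: [-0.8, 6.6, 8.5]
opening: 0.169
grasp_force: 40.8
```

>>> send_rows(
  targets=[0,0,0,0,0,-0.12,-1,0,0,0,0,0,-0.24,-1,0,0,0,0,0,-0.36,-1,0,0,0,0,0,-0.48,-1,0,0,0,0,0,-0.6,-1,0,0,0,0,0,-0.72,-1,0,0,0,0,0,-0.84,-1,0,0,0,0,0,-0.96,-1,0,0,0,0,0,-1.03,-1,0,0,0,0,0,-1.03,-1,0,0,0,0,0,-1.0,-1,0,0,0,0,0,-1.0,-1],
)

```text
clock: 34.62
eef_pos: [597.7, -293.3, 68.2]
tcp_rot: [-3.141, 0.003, -2.162]
contact_force: [0.6, 7.4, 8.4]
opening: 0.165
grasp_force: 40.6
```

>>> send_rows(
  targets=[0,0,0,0,0,0,0.2,0,0,0,0,0,0,0.6,0,0,0,0,0,0,0.6,0,0,0,0,0,0,0.6,0,0,-0.04,0,0,0,1,0,0,-0.08,0,0,0,1,0,0,-0.1,0,0,0,1,0,0,-0.1,0,0,0,1,0,0,-0.1,0,0,0,1,0,0,-0.1,0,0,0,1],
)

```text
clock: 35.45
eef_pos: [596.2, -293.8, 166.0]
tcp_rot: [3.14, -0.0, -2.159]
contact_force: [-0.3, 0.0, -0.3]
opening: 1.002
grasp_force: 0.0
```

```bash
python3 ptr.py w17; python3 -c "
from h import *
print(r.sense()['contact_force'])
d=grab('side','s17');g=grab('scene','sc17')
a=load('s13');b=load('sc13')
for n,x,y,box in (('side',d,a,(160,240,310,375)),('scene',g,b,(140,215,262,320))):
    i=box; print(n,cv2.absdiff(x['color'],y['color'])[i[0]:i[1],i[2]:i[3]].mean())"
```

```text
35.45 [ 596.2149545  -293.77288654  166.00400386] [ 3.14048681e+00 -2.22469444e-04 -2.15938934e+00]
74.5 [ 590.6 -304.2] pointer yaw -2.1654983687360305 q= 0.007405715146237668
[-0.12839354  0.06508678 -0.48645322]
side 10.315128205128206
scene 2.8474329501915707
```

Selector is back at off (q=0.007). Next I move above the stack to unload it cup by cup.

>>> send_rows(
  targets=[0,0,-0.04,0,0,0.0,1,0,0,-0.08,0,0,0.12,1,0,0,-0.115,0,0,0.983,1,0,0,-0.115,0,0,0.983,1,0,0,-0.115,0,0,0.983,1,0,0,-0.115,0,0,0.983,1,0,0,-0.115,0,0,0.983,1,0,0,-0.115,0,0,0.983,1,0,0,-0.115,0,0,0.983,1,0,0,-0.115,0,0,0.983,1,0,0,-0.115,0,0,0.983,1],
)

```text
clock: 36.52
eef_pos: [596.5, -293.9, 280.7]
tcp_rot: [3.141, -0.001, -3.139]
contact_force: [-0.7, -0.2, -1.2]
opening: 1.003
grasp_force: 0.0
```

>>> send_rows(
  targets=[0.037,0.16,0,0,0,0,1,0.037,0.16,0,0,0,0,1,0.037,0.16,0,0,0,0,1,0.037,0.16,0,0,0,0,1,0.037,0.16,0,0,0,0,1,0.037,0.16,0,0,0,0,1,0.037,0.16,0,0,0,0,1,0.037,0.16,0,0,0,0,1],
)

```text
clock: 37.18
eef_pos: [560.3, -134.9, 281.7]
tcp_rot: [-3.141, 0.0, -3.141]
contact_force: [-0.0, 0.3, 0.5]
opening: 0.997
grasp_force: 0.0
```

```bash
cat >> h.py <<'E'
def brim(f,g,t=145):
    "bright rim ring round guess g (its height given): ellipse centre -> world"
    v=cv2.cvtColor(f["color"],cv2.COLOR_BGR2GRAY);p=proj(f,g);rp=f["fx"]*31/(f["xyz"][2]-g[2])
    yy,xx=np.mgrid[:v.shape[0],:v.shape[1]]; best=None; c=p.copy()
    for _ in range(6):
        d=np.hypot(xx-c[0],(yy-c[1])); m=(v>t)&(d>0.84*rp)&(d<1.12*rp)
        pts=np.argwhere(m)[:,::-1].astype(np.float32); e=cv2.fitEllipse(pts); c=np.array(e[0])
    return p,rp,e,onz(f,e[0],g[2])
E
python3 - <<'E'
from h import *
s=r.sense();f=grab("wrist","w18");print(s["clock"],s["eef_pos"],s["tcp_rot"])
print(brim(f,[557.5,-133.7,183])); print(brim(load("w13"),[557.5,-133.7,183]));print(brim(load("w10"),[557.5,-133.7,149]));print(brim(load("w7"),[557.5,-133.7,115]));print(brim(load("w8"),[497,247.5,66]))
E
```

```text
37.1833 [ 560.26699773 -134.90671482  281.7001774 ] [-3.14120396e+00  9.93835084e-05 -3.14147511e+00]
(array([318.83362743, 192.9744684 ]), np.float64(38.684613110726936), ((317.7040100097656, 201.03750610351562), (72.77625274658203, 76.49720001220703), 160.8453826904297), array([ 564.53792514, -134.62351639,  183.        ]))
(array([319.64911055, 192.01736831]), np.float64(40.07474274779621), ((318.25714111328125, 200.29037475585938), (75.56946563720703, 79.10995483398438), 163.32833862304688), array([ 564.48747035, -134.81960233,  183.        ]))
(array([318.22485162, 195.5050256 ]), np.float64(40.93765913082255), ((315.9609680175781, 192.72781372070312), (76.47662353515625, 81.74296569824219), 2.0825583934783936), array([ 555.21743218, -135.48230839,  149.        ]))
(array([317.8929435 , 192.87121547]), np.float64(37.91515730257556), ((317.40478515625, 191.8770751953125), (65.82221984863281, 72.32637786865234), 91.74166107177734), array([ 556.61979489, -134.1146499 ,  115.        ]))
(array([319.00688147, 208.20247939]), np.float64(44.93776256735865), ((320.7044982910156, 206.96153259277344), (81.90596771240234, 84.39683532714844), 24.907609939575195), array([496.05390528, 248.73373895,  66.        ]))
```

```bash
sed -i 's/m=(v>t)&(d>0.84/m=(v>t)\&(cv2.cvtColor(f["color"],cv2.COLOR_BGR2HSV)[...,1]<45)\&(d>0.84/' h.py
python3 - <<'E'
from h import *
for n,g in (("w18",[557.5,-133.7,183]),("w13",[557.5,-133.7,183]),("w10",[557.5,-133.7,149]),("w7",[557.5,-133.7,115])): print(n,brim(load(n),g))
f=load("w18");h=cv2.cvtColor(f["color"],cv2.COLOR_BGR2HSV)
print([tuple(h[y,318,1:]) .__str__() for y in range(150,250,3)])
E
```

```text
w18 (array([318.83362743, 192.9744684 ]), np.float64(38.684613110726936), ((316.11578369140625, 188.3424072265625), (72.32477569580078, 82.55132293701172), 3.416900634765625), array([ 553.50860921, -135.96811813,  183.        ]))
w13 (array([319.64911055, 192.01736831]), np.float64(40.07474274779621), ((316.7206115722656, 187.1710968017578), (74.73966979980469, 85.32158660888672), 2.230576753616333), array([ 553.45485735, -136.0523505 ,  183.        ]))
w10 (array([318.22485162, 195.5050256 ]), np.float64(40.93765913082255), ((315.9324035644531, 192.71531677246094), (76.50206756591797, 81.75322723388672), 1.570456862449646), array([ 555.20715947, -135.50477395,  149.        ]))
w7 (array([317.8929435 , 192.87121547]), np.float64(37.91515730257556), ((317.40478515625, 191.8770751953125), (65.82221984863281, 72.32637786865234), 91.74166107177734), array([ 556.61979489, -134.1146499 ,  115.        ]))
['(np.uint8(15), np.uint8(100))', '(np.uint8(14), np.uint8(92))', '(np.uint8(16), np.uint8(98))', '(np.uint8(13), np.uint8(99))', '(np.uint8(17), np.uint8(170))', '(np.uint8(14), np.uint8(
[... 233 characters left out ...]
3))', '(np.uint8(12), np.uint8(167))', '(np.uint8(16), np.uint8(174))', '(np.uint8(15), np.uint8(173))', '(np.uint8(10), np.uint8(127))', '(np.uint8(8), np.uint8(101))', '(np.uint8(15), np.uint8(100))', '(np.uint8(13), np.uint8(101))', '(np.uint8(17), np.uint8(169))', '(np.uint8(18), np.uint8(173))', '(np.uint8(13), np.uint8(95))', '(np.uint8(10), np.uint8(98))', '(np.uint8(19), np.uint8(94))', '(np.uint8(14), np.uint8(92))', '(np.uint8(14), np.uint8(161))', '(np.uint8(110), np.uint8(195))', '(np.uint8(120), np.uint8(192))', '(np.uint8(119), np.uint8(191))', '(np.uint8(119), np.uint8(208))', '(np.uint8(118), np.uint8(203))', '(np.uint8(118), np.uint8(216))', '(np.uint8(116), np.uint8(215))']
```

Bottom rim edge at row 230 confirms the top cup at x≈557.5. Grip and lift it, carry to the tray.

>>> send_rows(
  targets=[0.002,0.001,0.03,0,0,0,1,0.002,0.001,0.07,0,0,0,1,0.002,0.001,0.11,0,0,0,1,0.002,0.001,0.134,0,0,0,1,0.002,0.001,0.134,0,0,0,1,0.002,0.001,0.134,0,0,0,-1,0.002,0.001,0.134,0,0,0,-1,0.002,0.001,0.134,0,0,0,-1,0.002,0.001,0.134,0,0,0,-1,0.002,0.001,0.134,0,0,0,-1,0.002,0.001,0.134,0,0,0,-1],
  grip_force=30,
)

```text
clock: 38.15
eef_pos: [559.3, -133.2, 149.6]
tcp_rot: [-3.141, 0.004, 3.141]
contact_force: [-0.2, 0.5, 8.8]
opening: 0.714
grasp_force: 33.2
```

>>> send_rows(
  targets=[0,0,-0.005,0,0,0,-1,0,0,-0.015,0,0,0,-1,0,0,-0.03,0,0,0,-1,0,0,-0.05,0,0,0,-1,0,0,-0.075,0,0,0,-1,0,0,-0.095,0,0,0,-1,0,0,-0.1,0,0,0,-1,0,0,-0.1,0,0,0,-1],
)

```text
clock: 38.82
eef_pos: [558.8, -133.1, 249.8]
tcp_rot: [-3.141, 0.003, 3.141]
contact_force: [-0.7, -0.1, -1.3]
opening: 0.711
grasp_force: 32.8
```

Run:
```python
from h import *
s=r.sense();print(s["clock"],s["eef_pos"],s["tcp_rot"],s["opening"],s["contact_force"])
d=grab("side","s19");g=grab("scene","sc19")
cv2.imwrite("pics/c19.png",np.hstack([cv2.resize(d["color"][130:250,290:400],None,fx=3,fy=3),cv2.resize(g["color"][100:220,230:340],None,fx=3,fy=3)]))
# compare remaining stack with the two-cup pictures taken earlier
a=load("s10"); print(cv2.absdiff(a["color"],d["color"])[195:235,330:356].mean(), cv2.absdiff(a["color"],load("s13")["color"])[195:235,330:356].mean())
```

```text
38.8167 [ 558.76258782 -133.13071585  249.8403784 ] [-3.14075912  0.00334106  3.14089102] 0.7107895872916163 [-0.68271738 -0.05526801 -1.25938173]
0.905448717948718 5.769871794871795
```

>>> send_rows(
  targets=[0.008,0.027,0,0,0,0,-1,0.018,0.06,0,0,0,0,-1,0.028,0.095,0,0,0,0,-1,0.04,0.13,0,0,0,0,-1,0.05,0.165,0,0,0,0,-1,0.06,0.2,0,0,0,0,-1,0.07,0.23,0,0,0,0,-1,0.078,0.252,0,0,0,0,-1,0.081,0.2645,0,0,0,0,-1,0.081,0.2645,0,0,0,0,-1,0.081,0.2645,0,0,0,0,-1],
)

```text
clock: 39.83
eef_pos: [476.3, 131.8, 246.5]
tcp_rot: [-3.141, -0.002, -3.141]
contact_force: [0.1, -0.3, -0.8]
opening: 0.711
grasp_force: 32.9
```

>>> send_rows(
  targets=[0,0,0.03,0,0,0,-1,0,0,0.07,0,0,0,-1,0,0,0.11,0,0,0,-1,0,0,0.15,0,0,0,-1,0,0,0.18,0,0,0,-1,0,0,0.195,0,0,0,-1,0,0,0.203,0,0,0,-1,0,0,0.203,0,0,0,-1],
)

```text
clock: 40.5
eef_pos: [476.0, 130.3, 42.9]
tcp_rot: [-3.14, -0.004, 3.14]
contact_force: [-0.4, -0.5, -1.6]
opening: 0.718
grasp_force: 33.1
```

Run:
```python
from h import *
s=r.sense();print(s["clock"],s["eef_pos"],s["tcp_rot"],s["opening"],s["contact_force"])
```

```text
40.5 [475.98781202 130.34045532  42.85540882] [-3.1404315  -0.00367711  3.13979428] 0.7175559191783887 [-0.3915546  -0.52462632 -1.57945219]
```

>>> send_rows(
  targets=[0,0,0.003,0,0,0,-1,0,0,0.005,0,0,0,-1,0,0,0.006,0,0,0,-1,0,0,0.006,0,0,0,-1],
)

```text
clock: 40.83
eef_pos: [477.8, 131.7, 39.6]
tcp_rot: [3.141, 0.002, 3.141]
contact_force: [0.3, -0.2, -1.0]
opening: 0.714
grasp_force: 33.1
```

>>> send_rows(
  targets=[0,0,0,0,0,0,0.6,0,0,0,0,0,0,1,0,0,0,0,0,0,1,0,0,0,0,0,0,1,0,0,-0.03,0,0,0,1,0,0,-0.07,0,0,0,1,0,0,-0.11,0,0,0,1,0,0,-0.14,0,0,0,1,0,0,-0.17,0,0,0,1,0,0,-0.18,0,0,0,1,0,0,-0.18,0,0,0,1],
)

```text
clock: 41.75
eef_pos: [478.8, 132.0, 221.6]
tcp_rot: [3.14, 0.005, 3.141]
contact_force: [-0.5, 0.0, 0.1]
opening: 0.999
grasp_force: 0.0
```

Run:
```python
from h import *
s=r.sense();f=grab("wrist","w20");print(s["clock"],s["eef_pos"],s["tcp_rot"])
print(rim(f,[476,130.5,70],70)); p,rp,e=rim(f,[476,130.5,70],70); print(onz(f,e[0],70))
v=cv2.cvtColor(f["color"],cv2.COLOR_BGR2GRAY);m=((v<60)*255).astype(np.uint8)
for q in [[389.6,174.3],[434.7,45.2],[564,89.3],[520.7,216.3]]: print("tray corner expected px",proj(f,q+[16]).round(1))
m=cv2.morphologyEx(m,cv2.MORPH_OPEN,np.ones((3,3)));
for x in (225,): pass
cv2.imwrite("pics/c20.png",f["color"])
```

```text
41.75 [478.75839229 132.04857823 221.60035086] [3.14014282 0.00529037 3.14084232]
(array([315.30351768, 177.77049473]), np.float64(30.96532892023231), ((314.9857482910156, 178.98992919921875), (61.4566535949707, 62.187564849853516), 68.55168151855469))
[477.25355729 130.18079895  70.        ]
tray corner expected px [355.4  89.2]
tray corner expected px [240.1 131.3]
tray corner expected px [282.6 236.2]
tray corner expected px [385.9 203.4]
```

View pics/c20.png

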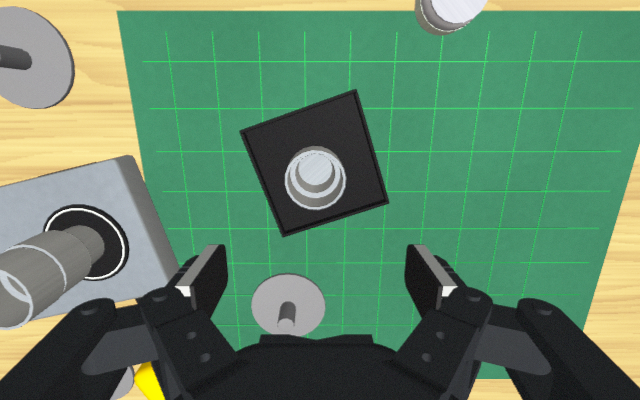

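The first cup stands centred in the tray at (315,179), and two cups remain on the plate. Fetch the second.

>>> send_rows(
  targets=[-0.01,-0.035,0,0,0,0,1,-0.02,-0.07,0,0,0,0,1,-0.03,-0.105,0,0,0,0,1,-0.04,-0.14,0,0,0,0,1,-0.055,-0.175,0,0,0,0,1,-0.065,-0.21,0,0,0,0,1,-0.075,-0.24,0,0,0,0,1,-0.08,-0.26,0,0,0,0,1,-0.08,-0.266,0,0,0,0,1,-0.08,-0.266,0,0,0,0,1,-0.08,-0.266,0,0,0,0,1],
)

```text
clock: 42.72
eef_pos: [555.7, -133.8, 217.1]
tcp_rot: [3.14, -0.003, 3.14]
contact_force: [-0.7, -0.2, 0.1]
opening: 0.999
grasp_force: 0.0
```

Run:
```python
from h import *
s=r.sense();f=grab("wrist","w21");print(s["clock"],s["eef_pos"],s["tcp_rot"])
h=cv2.cvtColor(f["color"],cv2.COLOR_BGR2HSV);print(proj(f,[557.5,-133.7,149]))
x=int(round(proj(f,[557.5,-133.7,149])[0])); 
print([(y,int(h[y,x,1]),int(h[y,x,2])) for y in range(225,262,2)])
```

```text
42.7167 [ 555.74431511 -133.79877271  217.05460508] [ 3.14044191e+00 -2.95067520e-03  3.14008245e+00]
[317.5196766  210.41853946]
[(225, 13, 155), (227, 18, 174), (229, 17, 177), (231, 11, 169), (233, 13, 95), (235, 8, 98), (237, 18, 98), (239, 13, 95), (241, 11, 95), (243, 13, 95), (245, 5, 96), (247, 16, 96), (249, 13, 163), (251, 8, 164), (253, 118, 207), (255, 119, 200), (257, 119, 200), (259, 120, 196), (261, 123, 188)]
```

>>> send_rows(
  targets=[-0.003,0,0.03,0,0,0,1,-0.003,0,0.07,0,0,0,1,-0.003,0,0.102,0,0,0,1,-0.003,0,0.102,0,0,0,1,-0.003,0,0.102,0,0,0,-1,-0.003,0,0.102,0,0,0,-1,-0.003,0,0.102,0,0,0,-1,-0.003,0,0.102,0,0,0,-1,-0.003,0,0.102,0,0,0,-1,-0.003,0,0.102,0,0,0,-1],
)

```text
clock: 43.6
eef_pos: [561.3, -134.5, 118.8]
tcp_rot: [-3.141, 0.003, 3.141]
contact_force: [-1.2, 1.6, 8.3]
opening: 0.709
grasp_force: 33.6
```

>>> send_rows(
  targets=[0,0,-0.005,0,0,0,-1,0,0,-0.015,0,0,0,-1,0,0,-0.03,0,0,0,-1,0,0,-0.05,0,0,0,-1,0,0,-0.075,0,0,0,-1,0,0,-0.095,0,0,0,-1,0,0,-0.1,0,0,0,-1,0,0,-0.1,0,0,0,-1],
)

```text
clock: 44.27
eef_pos: [560.9, -134.8, 219.0]
tcp_rot: [-3.141, 0.004, 3.141]
contact_force: [0.2, -0.4, -0.6]
opening: 0.709
grasp_force: 32.9
```

>>> send_rows(
  targets=[0.008,0.027,0,0,0,0,-1,0.018,0.06,0,0,0,0,-1,0.028,0.095,0,0,0,0,-1,0.04,0.13,0,0,0,0,-1,0.05,0.165,0,0,0,0,-1,0.06,0.2,0,0,0,0,-1,0.07,0.23,0,0,0,0,-1,0.078,0.252,0,0,0,0,-1,0.08,0.2645,0,0,0,0,-1,0.08,0.2645,0,0,0,0,-1,0.08,0.2645,0,0,0,0,-1,0.08,0.2645,0,0,0,0,-1],
)

```text
clock: 45.27
eef_pos: [479.8, 129.4, 216.0]
tcp_rot: [-3.141, -0.001, 3.141]
contact_force: [-0.9, -0.3, -1.1]
opening: 0.706
grasp_force: 33.1
```

```bash
cat > held.py <<'E'
from h import *
import sys
s=r.sense();f=grab("wrist",sys.argv[1]);print(s["clock"],s["eef_pos"],s["tcp_rot"],s["opening"],s["contact_force"],f["xyz"].round(1))
for n in ["w12",sys.argv[1]]:
    v=cv2.cvtColor(load(n)["color"],cv2.COLOR_BGR2GRAY); L=[]
    for y in range(250,322,5):
        w=np.where(v[y,232:400]>150)[0]; L.append((y,int(232+w[0]),int(232+w[-1])) if len(w) else None)
    print(n,L)
E
python3 held.py w22
```

```text
45.2667 [479.83297258 129.44101036 216.04294097] [-3.14087799e+00 -1.13029070e-03  3.14094739e+00] 0.7061474926466266 [-0.93283742 -0.32888169 -1.11547974] [408.7 128.4 358.7]
w12 [(250, 253, 379), (255, 249, 382), (260, 247, 385), (265, 245, 387), (270, 243, 388), (275, 242, 389), (280, 242, 390), (285, 242, 389), (290, 242, 389), (295, 242, 388), (300, 244, 387), (305, 246, 386), (310, 247, 383), (315, 249, 381), (320, 253, 378)]
w22 [(250, 251, 381), (255, 249, 384), (260, 247, 385), (265, 245, 386), (270, 245, 387), (275, 245, 387), (280, 245, 386), (285, 245, 386), (290, 246, 385), (295, 248, 384), (300, 249, 382), (305, 251, 379), (310, 253, 377), (315, 254, 373), (320, 255, 367)]
```

>>> send_rows(
  targets=[0,0.001,0.03,0,0,0,-1,0,0.001,0.06,0,0,0,-1,0,0.001,0.085,0,0,0,-1,0,0.001,0.105,0,0,0,-1,0,0.001,0.12,0,0,0,-1,0,0.001,0.13,0,0,0,-1,0,0.001,0.136,0,0,0,-1,0,0.001,0.136,0,0,0,-1,0,0.001,0.136,0,0,0,-1],
)

```text
clock: 46.07
eef_pos: [480.5, 130.8, 81.1]
tcp_rot: [3.142, 0.0, 3.14]
contact_force: [-0.8, 0.1, -0.6]
opening: 0.705
grasp_force: 33.1
```

>>> send_rows(
  targets=[0,0,0.002,0,0,0,-1,0,0,0.004,0,0,0,-1,0,0,0.004,0,0,0,-1,0,0,0.004,0,0,0,-1],
)

```text
clock: 46.4
eef_pos: [480.3, 131.2, 77.1]
tcp_rot: [3.141, 0.001, 3.141]
contact_force: [-0.5, 0.7, -1.4]
opening: 0.705
grasp_force: 33.1
```

>>> send_rows(
  targets=[0,0,0.002,0,0,0,-1,0,0,0.003,0,0,0,-1,0,0,0.003,0,0,0,-1],
)

```text
clock: 46.65
eef_pos: [480.4, 131.2, 73.9]
tcp_rot: [3.141, 0.001, 3.141]
contact_force: [-0.0, -0.4, 0.3]
opening: 0.705
grasp_force: 33.2
```

>>> send_rows(
  targets=[0,0,0,0,0,0,0.6,0,0,0,0,0,0,1,0,0,0,0,0,0,1,0,0,0,0,0,0,1,0,0,-0.03,0,0,0,1,0,0,-0.07,0,0,0,1,0,0,-0.11,0,0,0,1,0,0,-0.14,0,0,0,1,0,0,-0.14,0,0,0,1,0,0,-0.14,0,0,0,1],
)

```text
clock: 47.48
eef_pos: [481.3, 131.4, 215.7]
tcp_rot: [3.141, 0.004, 3.141]
contact_force: [-0.3, -0.7, -1.5]
opening: 1.001
grasp_force: 0.0
```

Run:
```python
from h import *
s=r.sense();f=grab("wrist","w23");d=grab("scene","sc23");e2=grab("side","s23");print(s["clock"],s["eef_pos"],s["tcp_rot"])
for z in (104,70): 
    p,rp,e=rim(f,[477.4,130.5,z],z);print(z,p,rp,e,onz(f,e[0],z))
# heights: topmost grey row of tray stack in scene/side
for n,c in (("scene",d),("side",e2)):
    h=cv2.cvtColor(c["color"],cv2.COLOR_BGR2HSV);m=((h[...,1]<60)&(h[...,2]>70)).astype(np.uint8)*255
    p=proj(c,[477.4,130.5,104]);k=np.zeros_like(m);cv2.rectangle(k,(int(p[0])-14,int(p[1])-16),(int(p[0])+14,int(p[1])+35),255,-1);m&=k
    print(n,"pred rim centre",p,"base",proj(c,[477.4,130.5,4]),[cv2.boundingRect(q[3]) for q in blobs(m,40)])
```

```text
47.4833 [481.27480782 131.39616405 215.73876642] [3.14050049 0.00403535 3.14079193]
104 [316.11133634 187.18251958] 35.499607658953835 ((315.44512939453125, 188.13397216796875), (68.42253875732422, 70.84600067138672), 86.90885925292969) [478.260361   129.91781984 104.        ]
70 [316.05256436 178.2230687 ] 31.581768701218436 ((315.47613525390625, 188.5569610595703), (67.53511047363281, 70.63275909423828), 86.6037368774414) [487.9106514  129.92903149  70.        ]
scene pred rim centre [368.5688471  206.03877594] base [365.45842832 221.60899545] [(358, 198, 21, 28)]
side pred rim centre [271.39077518 178.15011682] base [273.31074148 196.98492255] [(264, 171, 17, 30)]
```

Second cup is nested: its rim size matches z=104. Third cup next.

>>> send_rows(
  targets=[-0.01,-0.035,0,0,0,0,1,-0.02,-0.07,0,0,0,0,1,-0.03,-0.105,0,0,0,0,1,-0.04,-0.14,0,0,0,0,1,-0.055,-0.175,0,0,0,0,1,-0.065,-0.21,0,0,0,0,1,-0.075,-0.24,0,0,0,0,1,-0.078,-0.26,0,0,0,0,1,-0.078,-0.265,0,0,0,0,1,-0.078,-0.265,0,0,0,0,1,-0.078,-0.265,0.05,0,0,0,1,-0.078,-0.265,0.05,0,0,0,1],
)

```text
clock: 48.63
eef_pos: [554.9, -132.2, 159.3]
tcp_rot: [3.14, -0.006, 3.141]
contact_force: [-1.8, 0.4, -1.3]
opening: 1.002
grasp_force: 0.0
```

>>> send_rows(
  targets=[0,0,0,0,0,0,1,0,0,0,0,0,0,1],
)

```text
clock: 48.8
eef_pos: [557.2, -132.8, 163.4]
tcp_rot: [3.141, -0.003, -3.141]
contact_force: [0.3, -0.4, -0.2]
opening: 1.003
grasp_force: 0.0
```

Run:
```python
from h import *
s=r.sense();f=grab("wrist","w24");print(s["clock"],s["eef_pos"],s["tcp_rot"])
h=cv2.cvtColor(f["color"],cv2.COLOR_BGR2HSV);p=proj(f,[557.5,-133.7,115]);print(p)
x=int(round(p[0])); print([(y,int(h[y,x,1]),int(h[y,x,2])) for y in range(225,268,2)])
for y in range(240,262,2): print(y,onz(f,(x,y),115).round(1)[0]-31,end=" ")
```

```text
48.8 [ 557.16342613 -132.77709449  163.43652932] [ 3.14083953e+00 -2.50364102e-03 -3.14127086e+00]
[316.22946776 217.86734292]
[(225, 17, 107), (227, 7, 109), (229, 6, 118), (231, 14, 183), (233, 16, 174), (235, 14, 176), (237, 2, 116), (239, 15, 102), (241, 10, 101), (243, 15, 102), (245, 15, 102), (247, 10, 98), (249, 15, 101), (251, 15, 103), (253, 12, 103), (255, 4, 125), (257, 16, 177), (259, 19, 158), (261, 23, 145), (263, 23, 146), (265, 21, 148), (267, 26, 148)]
240 542.8 242 544.3 244 545.8 246 547.3 248 548.8 250 550.4 252 551.9 254 553.4 256 555.0 258 556.5 260 558.1
```

>>> send_rows(
  targets=[-0.0005,-0.001,0.03,0,0,0,1,-0.0005,-0.001,0.07,0,0,0,1,-0.0005,-0.001,0.085,0,0,0,1,-0.0005,-0.001,0.085,0,0,0,1,-0.0005,-0.001,0.085,0,0,0,-1,-0.0005,-0.001,0.085,0,0,0,-1,-0.0005,-0.001,0.085,0,0,0,-1,-0.0005,-0.001,0.085,0,0,0,-1,-0.0005,-0.001,0.085,0,0,0,-1,-0.0005,-0.001,0.085,0,0,0,-1],
)

```text
clock: 49.68
eef_pos: [560.3, -135.3, 81.2]
tcp_rot: [-3.141, 0.004, 3.141]
contact_force: [0.8, 0.6, 8.0]
opening: 0.699
grasp_force: 34.0
```

>>> send_rows(
  targets=[0,0,-0.015,0,0,0,-1,0,0,-0.045,0,0,0,-1,0,0,-0.08,0,0,0,-1,0,0,-0.115,0,0,0,-1,0,0,-0.145,0,0,0,-1,0,0,-0.16,0,0,0,-1,0,0,-0.16,0,0,0,-1],
)

```text
clock: 50.27
eef_pos: [560.8, -135.6, 244.2]
tcp_rot: [-3.14, 0.008, 3.141]
contact_force: [0.5, -0.2, -0.7]
opening: 0.703
grasp_force: 32.9
```

>>> send_rows(
  targets=[0.008,0.027,0,0,0,0,-1,0.018,0.06,0,0,0,0,-1,0.028,0.095,0,0,0,0,-1,0.04,0.13,0,0,0,0,-1,0.05,0.165,0,0,0,0,-1,0.06,0.2,0,0,0,0,-1,0.07,0.23,0,0,0,0,-1,0.078,0.252,0,0,0,0,-1,0.08,0.2645,0,0,0,0,-1,0.08,0.2645,0,0,0,0,-1,0.08,0.2645,0,0,0,0,-1,0.08,0.2645,0,0,0,0,-1],
)

```text
clock: 51.27
eef_pos: [478.5, 129.0, 238.5]
tcp_rot: [-3.141, -0.0, 3.141]
contact_force: [-0.1, -0.1, -1.0]
opening: 0.701
grasp_force: 33.2
```

```bash
python3 held.py w25
```

```text
51.2667 [478.50771415 129.00248604 238.4517286 ] [-3.14109370e+00 -3.82421671e-04  3.14094995e+00] 0.7005514017249318 [-0.14171237 -0.14262968 -0.97665046] [407.3 127.9 381.1]
w12 [(250, 253, 379), (255, 249, 382), (260, 247, 385), (265, 245, 387), (270, 243, 388), (275, 242, 389), (280, 242, 390), (285, 242, 389), (290, 242, 389), (295, 242, 388), (300, 244, 387), (305, 246, 386), (310, 247, 383), (315, 249, 381), (320, 253, 378)]
w25 [(250, 248, 383), (255, 246, 385), (260, 244, 388), (265, 243, 388), (270, 243, 389), (275, 243, 388), (280, 232, 388), (285, 244, 388), (290, 244, 387), (295, 245, 386), (300, 246, 385), (305, 249, 383), (310, 252, 379), (315, 255, 377), (320, 260, 372)]
```

>>> send_rows(
  targets=[-0.0025,0.0015,0.03,0,0,0,-1,-0.0025,0.0015,0.055,0,0,0,-1,-0.0025,0.0015,0.08,0,0,0,-1,-0.0025,0.0015,0.1,0,0,0,-1,-0.0025,0.0015,0.115,0,0,0,-1,-0.0025,0.0015,0.124,0,0,0,-1,-0.0025,0.0015,0.129,0,0,0,-1,-0.0025,0.0015,0.129,0,0,0,-1,-0.0025,0.0015,0.129,0,0,0,-1],
)

```text
clock: 52.07
eef_pos: [481.7, 130.9, 110.3]
tcp_rot: [3.141, 0.001, 3.14]
contact_force: [0.5, 0.9, -0.8]
opening: 0.702
grasp_force: 33.1
```

>>> send_rows(
  targets=[0,0,0.002,0,0,0,-1,0,0,0.005,0,0,0,-1,0,0,0.005,0,0,0,-1,0,0,0.005,0,0,0,-1],
)

```text
clock: 52.4
eef_pos: [481.2, 131.1, 105.0]
tcp_rot: [3.142, 0.0, 3.141]
contact_force: [-0.4, -0.7, -1.7]
opening: 0.699
grasp_force: 33.1
```

>>> send_rows(
  targets=[0,0,0.001,0,0,0,-1,0,0,0.001,0,0,0,-1,0,0,0.001,0,0,0,0.6,0,0,0.001,0,0,0,1,0,0,0.001,0,0,0,1,0,0,0.001,0,0,0,1,0,0,-0.03,0,0,0,1,0,0,-0.07,0,0,0,1,0,0,-0.11,0,0,0,1,0,0,-0.13,0,0,0,1,0,0,-0.13,0,0,0,1,0,0,-0.13,0,0,0,1],
)

```text
clock: 53.4
eef_pos: [481.8, 131.3, 235.9]
tcp_rot: [3.141, 0.003, 3.141]
contact_force: [0.0, -0.6, -0.9]
opening: 0.998
grasp_force: 0.0
```

Run:
```python
from h import *
s=r.sense();f=grab("wrist","w26");d=grab("scene","sc26");e2=grab("side","s26");print(s["clock"],s["eef_pos"],s["tcp_rot"])
p,rp,e=rim(f,[478,130.5,138],138);print(p,rp,e,onz(f,e[0],138))
# cover C: grey disc blobs in scene and side and wrist (disc at z=6)
for n,c in (("wrist",f),("scene",d),("side",e2),("scene0",load("scene0"))):
    h=cv2.cvtColor(c["color"],cv2.COLOR_BGR2HSV);v=h[...,2]
    m=((h[...,1]<60)&(v>60)).astype(np.uint8)*255
    p=proj(c,[642,120,6]); 
    for a,e,rc,q in blobs(m,200):
        if np.hypot(*(np.array(e[0])-p))<60: print(n,p.round(1),a,np.round(e[0],1),np.round(e[1],1),onz(c,e[0],6).round(1))
```

```text
53.4 [481.76886806 131.27439958 235.87695174] [3.14088972e+00 2.68383349e-03 3.14079036e+00]
[316.31754054 191.77673241] 37.38038789470215 ((315.8842468261719, 192.15499877929688), (68.28046417236328, 74.45926666259766), 80.3185043334961) [478.32598235 130.14063815 138.        ]
wrist [308.6 278.7] 3491.0 [289.4 297.5] [62.4 71.3] [672.6  92.3   6. ]
scene [331.8 254.3] 786.0 [318.  257.6] [30.6 32.7] [678.5  93.7   6. ]
scene [331.8 254.3] 537.0 [368.3 207.9] [19.6 36.6] [430.  106.9   6. ]
side [308.7 175.6] 403.5 [320.2 174.6] [19.5 26.5] [677.1  94.    6. ]
side [308.7 175.6] 508.0 [272.  180.8] [17.6 38.2] [524.1 193.6   6. ]
side [308.7 175.6] 73386.0 [331.  191.6] [308.7 615. ] [647.3   4.9   6. ]
scene0 [331.8 254.3] 400.0 [379.1 264.6] [21.1 24.4] [574.2 255.3   6. ]
scene0 [331.8 254.3] 782.0 [332.4 255.1] [30.3 32.9] [642.9 123.1   6. ]
```

All three cups are nested in the tray (rim size matches z=138). The cover was knocked from (643,123) to about (677,94). I move above it and remeasure.

>>> send_rows(
  targets=[-0.035,-0.005,0,0,0,0,1,-0.07,-0.012,0,0,0,0,1,-0.105,-0.02,0,0,0,0,1,-0.14,-0.026,0.01,0,0,0,1,-0.17,-0.032,0.03,0,0,0,1,-0.19,-0.037,0.06,0,0,0,1,-0.195,-0.037,0.08,0,0,0,1,-0.195,-0.037,0.08,0,0,0,1,-0.195,-0.037,0.08,0,0,0,1,-0.195,-0.037,0.08,0,0,0,1],
)

```text
clock: 54.38
eef_pos: [675.6, 94.1, 155.0]
tcp_rot: [-3.142, -0.001, 3.141]
contact_force: [-0.1, 0.5, 0.6]
opening: 0.999
grasp_force: 0.0
```

```bash
cat > cov.py <<'E'
from h import *
import sys
def cover(c,z0,g):
    h=cv2.cvtColor(c["color"],cv2.COLOR_BGR2HSV);m=((h[...,1]<60)&(h[...,2]>60)&(h[...,2]<230)).astype(np.uint8)*255
    p=proj(c,[g[0],g[1],z0+6]);o=[]
    for a,e,rc,q in blobs(m,200):
        if np.hypot(*(np.array(e[0])-p))<45: o.append((a,np.round(e[0],1),np.round(e[1],1),onz(c,e[0],z0+6).round(1)))
    return p.round(1),o
if __name__=="__main__":
    s=r.sense();f=grab("wrist",sys.argv[1]);print(s["clock"],s["eef_pos"],s["tcp_rot"])
    print(cover(f,0,[677,94]))
    # grip top (z=42): print profile of values around its projection
    v=cv2.cvtColor(f["color"],cv2.COLOR_BGR2GRAY);p=proj(f,[677,94,42]).astype(int);print(p)
    for y in range(p[1]-24,p[1]+40,4): print(y,v[y,p[0]-36:p[0]+37:3].tolist())
E
python3 cov.py w27
```

```text
54.3833 [675.58081544  94.0971454  154.95889418] [-3.14152824e+00 -8.57243056e-04  3.14098862e+00]
(array([317. , 183.4]), [(8063.0, array([315. , 179.7]), array([100. , 102.7]), array([673.2,  92. ,   6. ]))])
[317 193]
169 [149, 151, 148, 149, 154, 151, 148, 147, 149, 148, 150, 149, 148, 151, 151, 153, 151, 148, 150, 151, 151, 151, 151, 151, 153]
173 [148, 147, 149, 149, 150, 150, 149, 150, 150, 150, 95, 83, 83, 146, 148, 151, 151, 148, 151, 152, 151, 151, 150, 152, 149]
177 [152, 151, 148, 151, 149, 150, 149, 148, 151, 59, 68, 70, 71, 73, 80, 149, 149, 149, 147, 151, 150, 149, 149, 153, 149]
181 [150, 152, 149, 152, 153, 150, 150, 149, 69, 69, 109, 135, 138, 79, 81, 136, 150, 150, 149, 149, 150, 149, 150, 151, 149]
185 [147, 150, 153, 148, 149, 151, 151, 152, 78, 147, 153, 150, 153, 153, 158, 106, 149, 150, 148, 152, 151, 150, 149, 151, 151]
189 [149, 150, 151, 153, 152, 147, 150, 154, 150, 153, 150, 148, 150, 151, 151, 130, 150, 150, 148, 150, 149, 149, 149, 151, 148]
193 [152, 149, 147, 151, 151, 152, 152, 150, 149, 149, 150, 150, 151, 151, 149, 130, 149, 147, 150, 148, 150, 151
[... 486 characters left out ...]
 150, 149, 150, 148, 150, 149, 149, 145, 147, 146]
213 [151, 151, 150, 151, 153, 151, 151, 150, 148, 149, 149, 149, 148, 149, 147, 147, 149, 147, 148, 146, 151, 147, 146, 148, 146]
217 [142, 150, 151, 152, 151, 150, 153, 149, 150, 149, 152, 152, 149, 150, 147, 149, 148, 149, 149, 150, 149, 150, 147, 114, 101]
221 [100, 106, 154, 149, 150, 150, 152, 151, 149, 149, 150, 149, 148, 148, 148, 149, 149, 150, 148, 149, 149, 131, 104, 104, 106]
225 [105, 103, 105, 104, 139, 149, 151, 151, 148, 150, 150, 152, 150, 148, 149, 148, 152, 149, 149, 119, 114, 105, 106, 107, 107]
229 [105, 104, 102, 102, 126, 102, 105, 113, 131, 144, 146, 152, 152, 147, 139, 123, 109, 105, 105, 108, 113, 105, 105, 105, 103]
```

>>> send_rows(
  targets=[0.001,-0.001,0.04,0,0,0,1,0.001,-0.001,0.08,0,0,0,1,0.001,-0.001,0.115,0,0,0,1,0.001,-0.001,0.135,0,0,0,1,0.001,-0.001,0.14,0,0,0,1,0.001,-0.001,0.14,0,0,0,-1,0.001,-0.001,0.14,0,0,0,-1,0.001,-0.001,0.14,0,0,0,-1,0.001,-0.001,0.14,0,0,0,-1,0.001,-0.001,0.14,0,0,0,-1,0.001,-0.001,0.14,0,0,0,-1,0.001,-0.001,0.14,0,0,0,-1],
  grip_force=50,
)

```text
clock: 55.43
eef_pos: [676.1, 93.1, 16.6]
tcp_rot: [3.141, 0.002, 3.141]
contact_force: [-2.5, -0.6, 8.5]
opening: 0.239
grasp_force: 48.6
```

>>> send_rows(
  targets=[0,0,-0.01,0,0,0,-1,0,0,-0.03,0,0,0,-1,0,0,-0.06,0,0,0,-1,0,0,-0.095,0,0,0,-1,0,0,-0.13,0,0,0,-1,0,0,-0.15,0,0,0,-1,0,0,-0.15,0,0,0,-1,0,0,-0.15,0,0,0,-1],
)

```text
clock: 56.1
eef_pos: [675.8, 93.0, 166.8]
tcp_rot: [3.141, 0.003, 3.141]
contact_force: [0.4, -0.9, -2.2]
opening: 0.241
grasp_force: 49.0
```

Run:
```python
from h import *
s=r.sense();f=grab("wrist","w28");print(s["clock"],s["eef_pos"],s["tcp_rot"],s["opening"],s["contact_force"])
x,y,z=s["eef_pos"]
h=cv2.cvtColor(f["color"],cv2.COLOR_BGR2HSV);m=((h[...,1]<60)&(h[...,2]>120)&(h[...,2]<175)).astype(np.uint8)*255
for a,e,rc,c in blobs(m,1500): print(a,np.round(e[0],1),np.round(e[1],1),onz(f,e[0],z-8).round(1),cv2.boundingRect(c))
print(proj(f,[x,y,z-8]),proj(f,[x-52,y,z-8]))
u=int(proj(f,[x,y,z-8])[0]);print([(v,int(h[v,u,1]),int(h[v,u,2])) for v in range(120,200,3)])
```

```text
56.1 [675.81242959  92.98102902 166.82530217] [3.14121574e+00 3.08752953e-03 3.14077550e+00] 0.24137590941642306 [ 0.41203206 -0.92701546 -2.16953933]
2588.0 [315.6 289.4] [50.5 70.6] [704.8  91.7 158.8] (290, 255, 52, 64)
5506.0 [ 63.  278.7] [73.6 95.5] [697.8 -51.5 158.8] (18, 239, 92, 79)
15275.0 [315.7 218.3] [141.7 186.1] [661.3  91.7 158.8] (223, 148, 186, 134)
11051.0 [71.5 91.4] [148.4 169. ] [597.3 -23.8 158.8] (0, 0, 156, 170)
[318.01596715 243.15659783] [318.21052172 147.62973411]
[(120, 129, 134), (123, 131, 132), (126, 141, 128), (129, 134, 129), (132, 133, 130), (135, 128, 129), (138, 137, 128), (141, 125, 133), (144, 128, 132), (147, 9, 87), (150, 0, 157), (153, 3, 156), (156, 3, 153), (159, 2, 157), (162, 2, 155), (165, 2, 156), (168, 2, 154), (171, 5, 156), (174, 3, 155), (177, 3, 156), (180, 2, 156), (183, 0, 154), (186, 0, 155), (189, 2, 155), (192, 3, 157), (195, 2, 155), (198, 0, 154)]
```

Cover held centred. Carry to the plate.

>>> send_rows(
  targets=[0.012,-0.023,0,0,0,0,-1,0.027,-0.052,0,0,0,0,-1,0.043,-0.083,0,0,0,0,-1,0.06,-0.114,0,0,0,0,-1,0.076,-0.145,0,0,0,0,-1,0.092,-0.176,0,0,0,0,-1,0.105,-0.202,0,0,0,0,-1,0.114,-0.22,0,0,0,0,-1,0.118,-0.227,0,0,0,0,-1,0.118,-0.227,0,0,0,0,-1,0.118,-0.227,0.03,0,0,0,-1,0.118,-0.227,0.05,0,0,0,-1],
)

```text
clock: 57.15
eef_pos: [557.3, -133.1, 113.6]
tcp_rot: [3.141, 0.001, 3.141]
contact_force: [-0.4, -0.4, -1.3]
opening: 0.244
grasp_force: 49.1
```

>>> send_rows(
  targets=[0,0,0.02,0,0,0,-1,0,0,0.03,0,0,0,-1,0,0,0.035,0,0,0,-1,0,0,0.035,0,0,0,-1,0,0,0.035,0,0,0,-1],
)

```text
clock: 57.57
eef_pos: [557.5, -133.6, 80.1]
tcp_rot: [3.142, 0.0, 3.141]
contact_force: [0.7, 0.1, -1.5]
opening: 0.243
grasp_force: 49.1
```

Lower the remaining 14.5 mm, release and rise.

>>> send_rows(
  targets=[0,0,0.007,0,0,0,-1,0,0,0.011,0,0,0,-1,0,0,0.0135,0,0,0,-1,0,0,0.0145,0,0,0,-1,0,0,0.0145,0,0,0,-1,0,0,0.0145,0,0,0,-1],
)

```text
clock: 58.07
eef_pos: [556.9, -134.0, 65.6]
tcp_rot: [3.142, 0.0, 3.141]
contact_force: [-2.0, 0.5, 1.9]
opening: 0.237
grasp_force: 49.5
```

>>> send_rows(
  targets=[0,0,0,0,0,0,-0.2,0,0,0,0,0,0,0.3,0,0,0,0,0,0,0.3,0,0,0,0,0,0,0.3,0,0,-0.03,0,0,0,0.5,0,0,-0.07,0,0,0,1,0,0,-0.11,0,0,0,1,0,0,-0.15,0,0,0,1,0,0,-0.15,0,0,0,1,0,0,-0.15,0,0,0,1,0,0,-0.15,0,0,0,1],
)

```text
clock: 58.98
eef_pos: [556.7, -133.9, 215.1]
tcp_rot: [-3.142, 0.0, 3.141]
contact_force: [-0.8, -0.6, -0.3]
opening: 0.998
grasp_force: 0.0
```

```bash
python3 - <<'E'
from h import *
s=r.sense();f=grab("wrist","w29");print(s["clock"],s["eef_pos"],s["contact_force"])
d=grab("scene","sc29");e2=grab("side","s29")
v=cv2.cvtColor(f["color"],cv2.COLOR_BGR2GRAY).astype(int)
h=cv2.cvtColor(f["color"],cv2.COLOR_BGR2HSV)
p=proj(f,[557.5,-133.7,55]);print(p)
m=((v>133)&(v<170)&(h[...,1]<20)).astype(np.uint8)*255
m=cv2.morphologyEx(m,cv2.MORPH_OPEN,np.ones((5,5)))
for a,e,rc,c in blobs(m,1500): print(a,np.round(e,1) if 0 else (np.round(e[0],1),np.round(e[1],1)),onz(f,e[0],55).round(1),cv2.boundingRect(c))
print("expected dia",104*f["fx"]/(f["xyz"][2]-55))
# cup stack unchanged?
for n,c,o in (("scene",d,load("sc26")),("side",e2,load("s26"))):
    q=proj(c,[478,130.5,90]).astype(int);print(n,cv2.absdiff(c["color"],o["color"])[q[1]-25:q[1]+30,q[0]-15:q[0]+15].mean())
E
python3 ptr.py w30
```

```text
58.9833 [ 556.66164508 -133.91792482  215.08394392] [-0.83987853 -0.58761489 -0.28995658]
[317.25712169 180.07156276]
7232.0 (array([315.5, 176.6]), array([93.8, 97.9])) [ 553.9 -135.5   55. ] (267, 129, 98, 96)
1935.5 (array([263.7,  13. ]), array([32.4, 90.7])) [ 404.7 -181.5   55. ] (221, 0, 86, 32)
expected dia 103.453130450603
scene 1.065050505050505
side 1.023030303030303
59.1333 [ 556.00074823 -133.7645646   213.68576062] [ 3.14093455e+00 -2.66909659e-03  3.14074082e+00]
```

Run:
```python
from h import *
a=load("s29");b=load("s26");k=load("s15");q=proj(a,[596,-294,70]).astype(int)
c=lambda x,y:cv2.absdiff(x["color"],y["color"])[q[1]-14:q[1]+16,q[0]-18:q[0]+18].mean()
z=load("s10"); d=c(a,z); print("knob now vs off picture",d,"vs start(two dots)",c(a,load("side0")))
if d<4: print(r.sign_off())
```

```text
knob now vs off picture 1.0731481481481482 vs start(two dots) 13.966049382716049
the job is handed in; nothing more can be done
None
```

I finished every step in order and handed the job in at about 59 s of the 208 s allowed; no verdict was returned. The three cups are nested in the tray, the cover lies centred on the plate to within a few millimetres after being knocked aside mid-run, and the selector is at off.

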